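# Hang the washed pouring jugs on the draining rack

### The arm

A 6-joint arm with a two-finger parallel gripper is mounted at the origin on the work surface. World frame = base frame: x ahead of the robot, y to its left, z up, the work surface at z = 0. Lengths are in mm, angles in rad, forces in N, time in s.
With the tool pointing down it reaches from about 400 to 925 mm from the base axis. Payload 12.5 kg.
Tool frame: the origin (TCP) lies at the very end of the fingers, on their centre line; the grasp point (between the pads) lies behind it (env.grip_depth is the z of the grasp point in the tool frame, in mm); z points along the fingers, y is the line along which they close (so a half turn about z gives the same grasp; the last joint's range is limited). The gripper opens to 95 mm and grips with 3 to 60 N. Pads are 20 mm wide; open, the fingers measure 119 mm over their backs; the gripper's body (75 mm by 180 mm) begins 59 mm behind the grasp point.
Start: joints at [-1.262, 0.491, 1.559, -0, 1.092, -0.106], TCP at [251.903, -572.007, 214.661] pointing down, gripper open.
Joint ranges: [-3.1, 3.1], [-0.84, 2.19], [0.05, 2.79], [-1.13, 4.28], [0.06, 2.93], [-2.69, 2.69]. Speed limits (rad/s): [2.22, 2.22, 2.79, 3.14, 3.14, 3.14].

### API

Orientations are given as [roll, pitch, yaw] about the fixed x, y, z axes, in that order (R = Rz(yaw) Ry(pitch) Rx(roll)).
In Python, from cell import env, optics gives the robot as it stands.
- The arm moves only by the tool step_arm, never from a script. Its argument "moves" is a list of rows, each an object of numbers: "tx", "ty", "tz": the shift along the tool's x, y, z in mm; "roll": the turn about the tool's z in rad. In form: [{"tx": .., "ty": .., "tz": .., "roll": ..}, ...]. A call has 1 to 12 rows; each row is the pose to reach, as a shift and turn from the pose commanded when the call began, along the tool's axes at that moment; what a row does not reach only later rows make up. A row lasts 1/12 s, in which the tool goes at most 41.7 mm and 7.16 degrees, less where a joint would pass 70% of its speed; a pose out of reach is approached as far as the arm can. A call with a gripper value outside its range is refused whole. "grip" is the finger opening in mm, from 0 to 95.1, set as the call begins (left out, the last holds). The fingers move at their own pace and stop on an object; the grip force is fixed at half the most. Time passes only in rows, so rows that repeat a pose let the fingers close. It gives the time, the measured TCP pose, the force, the opening and the grip force at its end, in the units of the state.
- env.state(): the state, without advancing time (a new reading comes with each control period).
- optics.read_camera(name): name is "side" or "top"; returns a dict with "pixels" (480x640x3 uint8, blue, green, red), "mtx" (3x3 intrinsics, pixels), "view" (4x4, takes a point from world to camera coordinates). Camera axes: x right, y down, z forward; pixel columns grow to the right and rows downward; lengths in mm; the calibration is good to about 2 mm. A picture is of the moment at which its call begins. There is no depth.
- env.job_done(): hands the job in; it is judged then, once.
The state is a dict: "t": time; "joints": joint angles; "qvel": joint speeds; "tau": joint torques, N m; "eef_pos": TCP position; "tcp_rot": TCP orientation; "ft_force": force on the tool from outside, world axes, zero at the start; "moment": the same for the moment, N m; "opening": opening from 0.0 (shut) to 1.0 (fully open); "grip_force": force on a finger pad.
Only numpy, scipy, OpenCV 4.12 (cv2) and the standard library are available. Lean on these libraries where they do the work, as an engineer would, in place of code of your own. Each camera call takes 0.05 s, during which the arm holds its last target. There are 200 camera calls.

### The job

Get the three washed pouring jugs draining. First pull the drip tray of the draining rack out to its stop by its red pull and leave it out. Then take the green cap off each jug that has one and lay it flat, knob up, in a pocket of the cap holder, one cap a pocket, and hang every jug, uncapped, by its handle on a hook of the rack, one jug a hook; do not push the pink soap bar about or knock over the oil bottle.

Things in the scene. Friction and masses are not known exactly. Their poses are not given: they have to be found in the camera images.
- jug0: Loose steel pouring jug, one of three alike: 60 across, 100 high, wall 3 mm, on a heavy black foot 76 across and 10 high; 0.18 to 0.37 kg. Origin: centre of its underside, z up. Handle: a level loop at height 85 towards its +x: side arms at y = +-38 and a round cross bar 10 thick along y, 68 mm from the axis. 33 mm clear between wall and bar.
- jug0_bar (a point): Centre of the cross bar of jug0's handle (68 mm along the jug's +x, 85 mm above its underside); this bar has to rest on the hook.
- cap0: Loose green cap, 0.025 kg, at first sitting on jug0, origin 88 mm above its underside (2 or 3 jugs are capped; a missing cap reads None). Origin: centre of its underside, z up. From below: plug 50 across and 12 high (about 2 mm play all round in the mouth), disc 68 across up to 18 mm, round white knob 22 across up to 44 mm.
- jug1: Loose steel pouring jug, one of three alike: 60 across, 100 high, wall 3 mm, on a heavy black foot 76 across and 10 high; 0.18 to 0.37 kg. Origin: centre of its underside, z up. Handle: a level loop at height 85 towards its +x: side arms at y = +-38 and a round cross bar 10 thick along y, 68 mm from the axis. 33 mm clear between wall and bar.
- jug1_bar (a point): Centre of the cross bar of jug1's handle (68 mm along the jug's +x, 85 mm above its underside); this bar has to rest on the hook.
- cap1: Loose green cap, 0.025 kg, at first sitting on jug1, origin 88 mm above its underside (2 or 3 jugs are capped; a missing cap reads None). Origin: centre of its underside, z up. From below: plug 50 across and 12 high (about 2 mm play all round in the mouth), disc 68 across up to 18 mm, round white knob 22 across up to 44 mm.
- jug2: Loose steel pouring jug, one of three alike: 60 across, 100 high, wall 3 mm, on a heavy black foot 76 across and 10 high; 0.18 to 0.37 kg. Origin: centre of its underside, z up. Handle: a level loop at height 85 towards its +x: side arms at y = +-38 and a round cross bar 10 thick along y, 68 mm from the axis. 33 mm clear between wall and bar.
- jug2_bar (a point): Centre of the cross bar of jug2's handle (68 mm along the jug's +x, 85 mm above its underside); this bar has to rest on the hook.
- cap2: Loose green cap, 0.025 kg, at first sitting on jug2, origin 88 mm above its underside (2 or 3 jugs are capped; a missing cap reads None). Origin: centre of its underside, z up. From below: plug 50 across and 12 high (about 2 mm play all round in the mouth), disc 68 across up to 18 mm, round white knob 22 across up to 44 mm.
- rack: Fixed wooden draining rack, 400 wide along y, 225 mm high; hooks and drip tray face its -x, towards the robot. Origin: on the table under the front face of the hook board (168 to 223 mm high). A dowel, 20 thick, runs along y at height 131, its front 39 mm ahead of the board: a hanging jug leans its foot on it, tilted up to 0.3 rad. Ahead of it all is clear above the tray.
- hook0 (a point): Where a jug bar's centre rests on brass double hook 0: height 208.5, 25 mm ahead of the board. Two round prongs, 7 thick, 20 mm either side, top 5 mm below this point, ends turned up 30 to 37 mm ahead of the board to 15 mm above this point. The bar goes down between ends and board (30 mm room), the ends inside the loop. Axes as the rack's; the jug's x points along its x, away from the robot.
- hook1 (a point): Where a jug bar's centre rests on brass double hook 1: height 208.5, 25 mm ahead of the board. Two round prongs, 7 thick, 20 mm either side, top 5 mm below this point, ends turned up 30 to 37 mm ahead of the board to 15 mm above this point. The bar goes down between ends and board (30 mm room), the ends inside the loop. Axes as the rack's; the jug's x points along its x, away from the robot.
- hook2 (a point): Where a jug bar's centre rests on brass double hook 2: height 208.5, 25 mm ahead of the board. Two round prongs, 7 thick, 20 mm either side, top 5 mm below this point, ends turned up 30 to 37 mm ahead of the board to 15 mm above this point. The bar goes down between ends and board (30 mm room), the ends inside the loop. Axes as the rack's; the jug's x points along its x, away from the robot.
- drip_tray (a joint): How far the aluminium drip tray under the hooks is pulled out along the rack's -x, m: 0 fully in, 0.07 at its stop; it starts at 0 to 0.02. A light return spring (25 N/m) and stiff guides (5 N of friction): it takes 5 to 8 N to pull and stays where it is left.
- tray_pull (a point): Centre of the top, 107 mm above the table, of the tray's red upright pull: a bar 26 mm along x, 16 mm along y, free from 25 mm height up to its top. It moves with the tray; fully in, it is 88 mm in front of the board.
- cap_holder: Fixed light wooden tray, 92 along its x, 262 along its y, 22 mm high, walls 4 mm, with three pockets in a row along its y. Origin: centre of its underside.
- pocket0 (a point): Centre of the floor of pocket 0 of the cap holder (84 by 82 mm inside, floor 4 mm above the table, walls up to 22 mm).
- pocket1 (a point): Centre of the floor of pocket 1 of the cap holder (84 by 82 mm inside, floor 4 mm above the table, walls up to 22 mm).
- pocket2 (a point): Centre of the floor of pocket 2 of the cap holder (84 by 82 mm inside, floor 4 mm above the table, walls up to 22 mm).
- soap2: Loose pink soap bar 85 x 55 x 30 mm to the right of the rack, a bystander, leave alone. Origin: centre of its underside.
- oil: Loose amber oil bottle, 56 across, 130 mm high, a bystander, must stay standing. Origin: centre of its underside, z up.
Mind the look-alikes: they are no part of the job. Leave any blue or yellow look-alike of the cap2 alone.

How it is judged (in metres and radians):
On the way, in this order (a step that is already met when the one before it is completed fails the run):
1. the drip tray is pulled out to its stop (value of joint drip_tray above 0.063 m), for 0.2 s.
2. every cap lies flat, knob up, in a pocket of the cap holder ((horizontal distance between cap0 and pocket0 below 0.018 m or horizontal distance between cap0 and pocket1 below 0.018 m or horizontal distance between cap0 and pocket2 below 0.018 m) and height (world z) of each of cap0, cap1, cap2 below 0.01 m and angle between each of cap0, cap1, cap2's own z axis and vertical below 0.15 rad and linear speed of each of cap0, cap1, cap2 below 0.03 m/s and (horizontal distance between cap1 and pocket0 below 0.018 m or horizontal distance between cap1 and pocket1 below 0.018 m or horizontal distance between cap1 and pocket2 below 0.018 m) and (horizontal distance between cap2 and pocket0 below 0.018 m or horizontal distance between cap2 and pocket1 below 0.018 m or horizontal distance between cap2 and pocket2 below 0.018 m)), for 0.2 s.
3. every jug hangs by its handle on a hook of the rack (((horizontal distance between jug0_bar and hook0 below 0.022 m and z of jug0_bar in the frame of hook0 between -0.01 and 0.01 m) or (horizontal distance between jug0_bar and hook1 below 0.022 m and z of jug0_bar in the frame of hook1 between -0.01 and 0.01 m) or (horizontal distance between jug0_bar and hook2 below 0.022 m and z of jug0_bar in the frame of hook2 between -0.01 and 0.01 m)) and angle between each of jug0, jug1, jug2's own z axis and vertical below 0.5 rad and linear speed of each of jug0, jug1, jug2 below 0.03 m/s and ((horizontal distance between jug1_bar and hook0 below 0.022 m and z of jug1_bar in the frame of hook0 between -0.01 and 0.01 m) or (horizontal distance between jug1_bar and hook1 below 0.022 m and z of jug1_bar in the frame of hook1 between -0.01 and 0.01 m) or (horizontal distance between jug1_bar and hook2 below 0.022 m and z of jug1_bar in the frame of hook2 between -0.01 and 0.01 m)) and ((horizontal distance between jug2_bar and hook0 below 0.022 m and z of jug2_bar in the frame of hook0 between -0.01 and 0.01 m) or (horizontal distance between jug2_bar and hook1 below 0.022 m and z of jug2_bar in the frame of hook1 between -0.01 and 0.01 m) or (horizontal distance between jug2_bar and hook2 below 0.022 m and z of jug2_bar in the frame of hook2 between -0.01 and 0.01 m))), for 0.2 s.
At the end, for the whole second after the job is handed in: The drip tray is out to its stop (over 63 of 70 mm); each cap lies flat and knob up in its own pocket (within 18 mm of the pocket's centre, tilt under 0.15 rad); each jug hangs at rest, bar within 22 mm sideways and 10 mm in height of a hook seat, tilt under 0.5 rad (all of step 2 and all of step 3 and value of joint drip_tray above 0.063 m); the robot touches nothing.
It fails at once if a cap is laid in the holder, or a jug hung, before the drip tray is out (value of joint drip_tray below 0.05 m and (((horizontal distance between cap0 and pocket0 below 0.018 m or horizontal distance between cap0 and pocket1 below 0.018 m or horizontal distance between cap0 and pocket2 below 0.018 m) and height (world z) of cap0 below 0.01 m and angle between cap0's own z axis and vertical below 0.15 rad and linear speed of cap0 below 0.03 m/s) or (((horizontal distance between jug0_bar and hook0 below 0.022 m and z of jug0_bar in the frame of hook0 between -0.01 and 0.01 m) or (horizontal distance between jug0_bar and hook1 below 0.022 m and z of jug0_bar in the frame of hook1 between -0.01 and 0.01 m) or (horizontal distance between jug0_bar and hook2 below 0.022 m and z of jug0_bar in the frame of hook2 between -0.01 and 0.01 m)) and angle between jug0's own z axis and vertical below 0.5 rad and linear speed of jug0 below 0.03 m/s) or ((horizontal distance between cap1 and pocket0 below 0.018 m or horizontal distance between cap1 and pocket1 below 0.018 m or horizontal distance between cap1 and pocket2 below 0.018 m) and height (world z) of cap1 below 0.01 m and angle between cap1's own z axis and vertical below 0.15 rad and linear speed of cap1 below 0.03 m/s) or (((horizontal distance between jug1_bar and hook0 below 0.022 m and z of jug1_bar in the frame of hook0 between -0.01 and 0.01 m) or (horizontal distance between jug1_bar and hook1 below 0.022 m and z of jug1_bar in the frame of hook1 between -0.01 and 0.01 m) or (horizontal distance between jug1_bar and hook2 below 0.022 m and z of jug1_bar in the frame of hook2 between -0.01 and 0.01 m)) and angle between jug1's own z axis and vertical below 0.5 rad and linear speed of jug1 below 0.03 m/s) or ((horizontal distance between cap2 and pocket0 below 0.018 m or horizontal distance between cap2 and pocket1 below 0.018 m or horizontal distance between cap2 and pocket2 below 0.018 m) and height (world z) of cap2 below 0.01 m and angle between cap2's own z axis and vertical below 0.15 rad and linear speed of cap2 below 0.03 m/s) or (((horizontal distance between jug2_bar and hook0 below 0.022 m and z of jug2_bar in the frame of hook0 between -0.01 and 0.01 m) or (horizontal distance between jug2_bar and hook1 below 0.022 m and z of jug2_bar in the frame of hook1 between -0.01 and 0.01 m) or (horizontal distance between jug2_bar and hook2 below 0.022 m and z of jug2_bar in the frame of hook2 between -0.01 and 0.01 m)) and angle between jug2's own z axis and vertical below 0.5 rad and linear speed of jug2 below 0.03 m/s))).
It fails at once if a jug is hung with its cap still on ((horizontal distance between cap0 and hook0 below 0.1 m and height (world z) of cap0 between 0.19 and 0.24 m and linear speed of cap0 below 0.01 m/s) or (horizontal distance between cap1 and hook0 below 0.1 m and height (world z) of cap1 between 0.19 and 0.24 m and linear speed of cap1 below 0.01 m/s) or (horizontal distance between cap2 and hook0 below 0.1 m and height (world z) of cap2 between 0.19 and 0.24 m and linear speed of cap2 below 0.01 m/s) or (horizontal distance between cap0 and hook1 below 0.1 m and height (world z) of cap0 between 0.19 and 0.24 m and linear speed of cap0 below 0.01 m/s) or (horizontal distance between cap1 and hook1 below 0.1 m and height (world z) of cap1 between 0.19 and 0.24 m and linear speed of cap1 below 0.01 m/s) or (horizontal distance between cap2 and hook1 below 0.1 m and height (world z) of cap2 between 0.19 and 0.24 m and linear speed of cap2 below 0.01 m/s) or (horizontal distance between cap0 and hook2 below 0.1 m and height (world z) of cap0 between 0.19 and 0.24 m and linear speed of cap0 below 0.01 m/s) or (horizontal distance between cap1 and hook2 below 0.1 m and height (world z) of cap1 between 0.19 and 0.24 m and linear speed of cap1 below 0.01 m/s) or (horizontal distance between cap2 and hook2 below 0.1 m and height (world z) of cap2 between 0.19 and 0.24 m and linear speed of cap2 below 0.01 m/s)).
It fails at once if the pink soap bar is pushed more than 60 mm or the oil bottle is knocked over (distance of soap2 from where it was at the start of the episode above 0.06 m or angle between oil's own z axis and vertical above 0.7 rad).
Of cap0, cap1, cap2 only 2 to 3 are there at a start; the rules pass over those that are not, and their reading is None.
At some moment in a run one of jug0, jug1, jug2 may be knocked a few centimetres aside while the robot is not near it.
It also fails if it takes over 208 s, if anything falls off the work surface, if the arm or the gripper's body presses on something with over 40 N, if the wrist force passes 120 N, or if a joint passes its speed limit or range.

## Working session

There is one attempt and no reset: what is moved stays moved. The work goes in short steps, Python scripts to look and compute and a tool call to move; the robot and the scene stay as the last step left them, time stands still between calls to the robot, and variables do not carry over. Pictures are saved under pics/ and viewed, at most 14 in all, crops included, and the job is handed in when it is done.

Besides the shell and the picture viewer there is one more tool, called after "Request:" as name(argument=value, ...) on one line, values as JSON. step_arm: Moves the arm, as the interface text tells. Its arguments: {"type":"object","properties":{"moves":{"type":"array"},"grip":{"type":"number"}},"required":["moves"]}

```bash
ls; mkdir -p pics; python3 - <<'E'
from cell import env, optics
import cv2
for n in ("top","side"):
    c=optics.read_camera(n); cv2.imwrite(f"pics/{n}0.png",c["pixels"]); print(n,c["mtx"].round(1).tolist(),c["view"].round(3).tolist())
s=env.state(); print(s, env.grip_depth)
E
```

```text
pics
top [[486.5, 0.0, 315.5], [0.0, 486.5, 237.3], [0.0, 0.0, 1.0]] [[0.017, -1.0, -0.012, 10.228], [-0.999, -0.017, -0.044, 515.932], [0.044, 0.013, -0.999, 1402.913], [0.0, 0.0, 0.0, 1.0]]
side [[464.8, 0.0, 328.9], [0.0, 464.8, 235.5], [0.0, 0.0, 1.0]] [[-0.947, -0.32, 0.012, 485.54], [-0.209, 0.591, -0.779, 215.284], [0.242, -0.741, -0.627, 1077.045], [0.0, 0.0, 0.0, 1.0]]
{'t': 0.1, 'joints': array([-1.26162605e+00,  4.91502321e-01,  1.55939401e+00,  6.62237707e-06,
        1.09169730e+00, -1.05609431e-01]), 'qvel': array([ 0.001008  , -0.00119347, -0.00312123, -0.00080157,  0.00226362,
       -0.00059128]), 'tau': array([ 4.30830085e-03, -6.13621616e+01, -2.58606327e+01,  6.94239722e-02,
        4.69751470e-02, -5.92955325e-05]), 'eef_pos': array([ 251.81831335, -571.78830645,  214.11639897]), 'tcp_rot': array([-3.14059787e+00, -1.11357018e-04,  4.14776601e-01]), 'ft_force': array([-1.11739097,  0.32631674,  0.07616478]), 'moment': array([ 0.05028502,  0.01741955, -0.00911084]), 'grip_force': 0.0, 'opening': 0.9987360269725202} -18.8
```

View pics/top0.png

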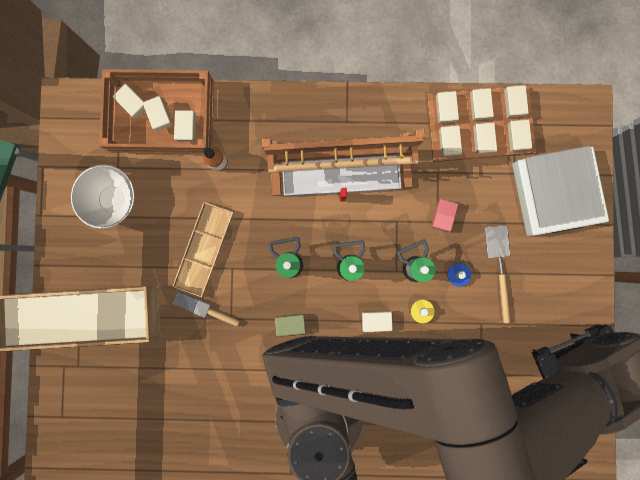

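View pics/side0.png

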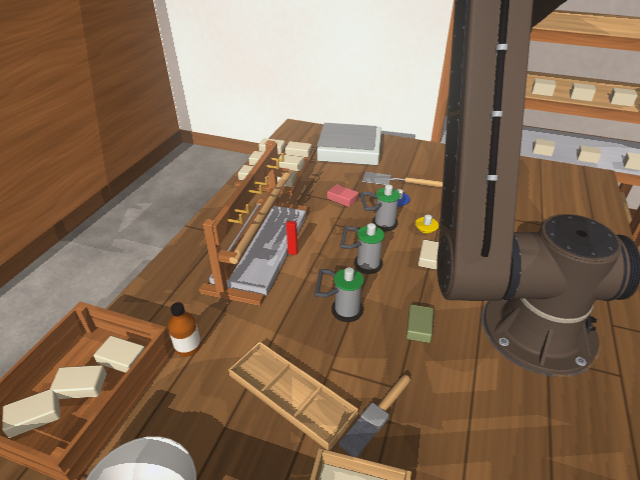

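All three jugs are capped: in the top view the caps are at (288,265), (352,268) and (424,270), with handles towards the rack. The red pull is at (343,194), the holder at (203,250), the oil at (214,158), the soap at (445,215), and the blue look-alike at (459,275), right beside a jug.

```bash
cat > h.py <<'E'
import numpy as np, cv2, time
from cell import env, optics
def cam(n): return optics.read_camera(n)
def ray(c,uv):
    R,t=c["view"][:3,:3],c["view"][:3,3]
    d=R.T@np.linalg.inv(c["mtx"])@np.array([uv[0],uv[1],1.]); return -R.T@t,d
def onz(c,uv,z):
    o,d=ray(c,uv); return o+d*(z-o[2])/d[2]
def proj(c,p):
    q=c["mtx"]@(c["view"][:3,:3]@np.asarray(p,float)+c["view"][:3,3]); return q[:2]/q[2]
def blobs(c,lo,hi,amin=15):
    m=cv2.inRange(cv2.cvtColor(c["pixels"],cv2.COLOR_BGR2HSV),lo,hi)
    n,l,s,ce=cv2.connectedComponentsWithStats(m)
    return [(ce[i].round(1),s[i].tolist()) for i in range(1,n) if s[i,4]>=amin],l,m
def tri(c1,u1,c2,u2):
    o1,d1=ray(c1,u1);o2,d2=ray(c2,u2)
    A=np.stack([d1,-d2],1);s=np.linalg.lstsq(A,o2-o1,rcond=None)[0]
    a,b=o1+s[0]*d1,o2+s[1]*d2; return (a+b)/2,np.linalg.norm(a-b)
G=((50,100,40),(80,255,255)); RED=((0,190,90),(6,255,255))
E
python3 - <<'E'
from h import *
t=cam("top"); s=cam("side")
for n,c in(("t",t),("s",s)):
    for k,v in(("G",G),("R",RED)):
        for b in blobs(c,*v)[0]: print(n,k,b)
for b in blobs(t,*G)[0]: print("cap z106", onz(t,b[0],106).round(1))
cv2.imwrite("pics/crop1.png",cv2.resize(t["pixels"][125:290,255:445],None,fx=3.6,fy=3.6,interpolation=cv2.INTER_CUBIC))
E
```

```text
t G (array([287.6, 264.7]), [276, 253, 24, 25, 419])
t G (array([351.5, 268. ]), [340, 256, 25, 25, 435])
t G (array([422.2, 269.2]), [410, 257, 25, 25, 417])
t R (array([342.6, 192.9]), [340, 188, 7, 12, 49])
s G (array([387.3, 195.4]), [376, 188, 24, 14, 206])
s G (array([370.3, 235.3]), [358, 226, 26, 18, 290])
s G (array([348.2, 280.8]), [334, 269, 30, 22, 399])
s R (array([291.6, 237.5]), [287, 221, 10, 34, 296])
cap z106 [435.9  92.1 106. ]
cap z106 [430. -81. 106.]
cap z106 [ 430.2 -271.6  106. ]
```

View pics/crop1.png

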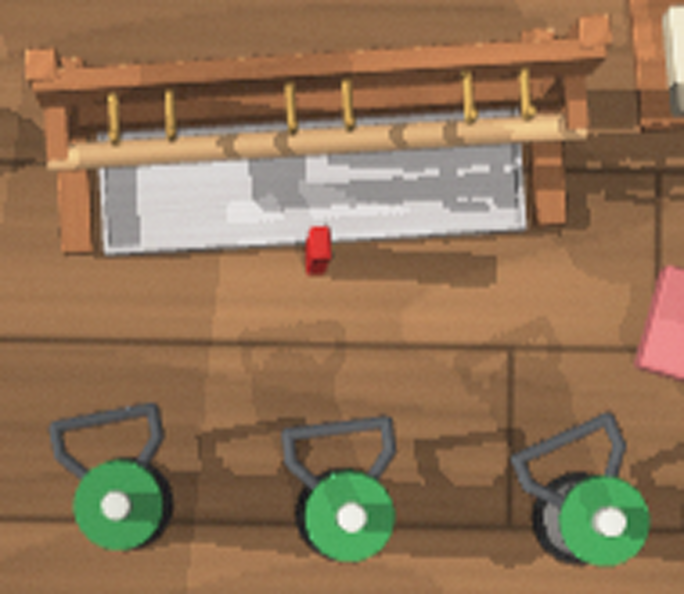

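```bash
cat >> h.py <<'E'
def caps(c):
    out=[]
    _,l,m=blobs(c,*G); cs,_=cv2.findContours(m,cv2.RETR_EXTERNAL,cv2.CHAIN_APPROX_NONE)
    for k in cs:
        if cv2.contourArea(k)<100: continue
        h=cv2.convexHull(k); M=cv2.moments(h); out.append(np.array([M["m10"],M["m01"]])/M["m00"])
    return sorted(out,key=lambda p:p[0])
def handles(c,box):
    x0,y0,x1,y1=box; g=cv2.cvtColor(c["pixels"],cv2.COLOR_BGR2HSV)[y0:y1,x0:x1]
    return cv2.inRange(g,(0,0,0),(179,70,115))
E
python3 - <<'E'
from h import *
t=cam("top"); s=cam("side")
print("campos",[ray(c,(0,0))[0].round(0) for c in(t,s)])
for a in caps(t): print("cap",a.round(1),onz(t,a,106).round(1))
hsv=cv2.cvtColor(t["pixels"],cv2.COLOR_BGR2HSV)
for p in [(286,155),(335,152),(300,166),(401,150)]: print(p,hsv[p[1]-2:p[1]+3,p[0]].tolist())
conv=lambda p:((p[0]+.5)/3.6-.5+255,(p[1]+.5)/3.6-.5+125)
tips=[conv(p) for p in [(115,141),(171,138),(293,132),(348,129),(471,123),(528,118)]]
P=np.array([onz(t,p,203) for p in tips]); print("tips\n",P.round(1))
for n,p in dict(boardL=(60,73),boardR=(580,40)).items(): print(n,onz(t,conv(p),225).round(1))
for n,(a,b) in dict(A=((55,427),(155,408)),B=((288,436),(389,422)),C=((516,461),(609,416))).items():
    a,b=onz(t,conv(a),85),onz(t,conv(b),85); d=a-b; print(n,"bar",((a+b)/2).round(1),"len",np.linalg.norm(d).round(1),"yaw",np.arctan2(-d[0],d[1]).round(3))
print("pull top", onz(t,(342.6,189.5),107).round(1))
cv2.imwrite("pics/s1.png",cv2.resize(s["pixels"][135:310,200:330],None,fx=3.4,fy=3.4,interpolation=cv2.INTER_CUBIC))
cv2.imwrite("pics/t1.png",cv2.resize(t["pixels"][195:310,160:250],None,fx=5,fy=5,interpolation=cv2.INTER_CUBIC))
E
```

```text
campos [array([4.530e+02, 1.000e+00, 1.424e+03]), array([244., 826., 837.])]
cap [287.6 264.8] [435.5  92.1 106. ]
cap [351.7 268. ] [430.1 -81.4 106. ]
cap [422.3 269.2] [ 430.3 -271.9  106. ]
(286, 155) [[18, 142, 210], [19, 145, 213], [19, 144, 216], [19, 143, 217], [19, 141, 221]]
(335, 152) [[19, 142, 210], [19, 146, 213], [19, 146, 213], [18, 145, 215], [19, 143, 219]]
(300, 166) [[16, 114, 212], [17, 110, 222], [17, 108, 224], [15, 113, 214], [16, 111, 193]]
(401, 150) [[18, 143, 175], [18, 144, 182], [18, 146, 192], [18, 144, 199], [19, 145, 201]]
tips
 [[ 692.2   93.   203. ]
 [ 694.9   53.7  203. ]
 [ 700.4  -32.   203. ]
 [ 703.1  -70.6  203. ]
 [ 708.7 -156.8  203. ]
 [ 712.8 -196.7  203. ]]
boardL [734.7 130.4 225. ]
boardR [ 763.  -228.4  225. ]
A bar [501.8 105.3  85. ] len 78.0 yaw 0.205
B bar [496.  -73.5  85. ] len 77.9 yaw 0.155
C bar [ 491.7 -244.4   85. ] len 79.0 yaw 0.467
pull top [642.8 -53.7 107. ]
```

View pics/s1.png

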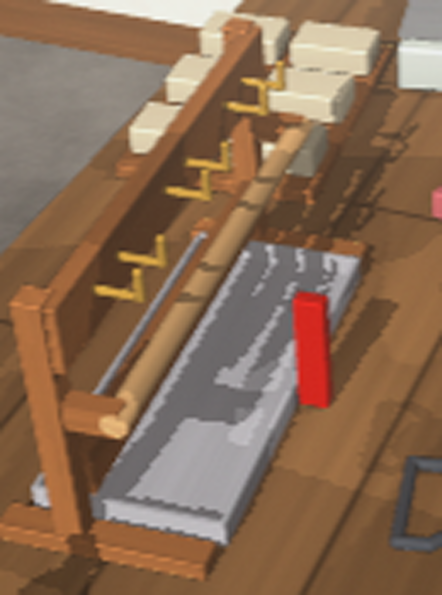

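View pics/t1.png

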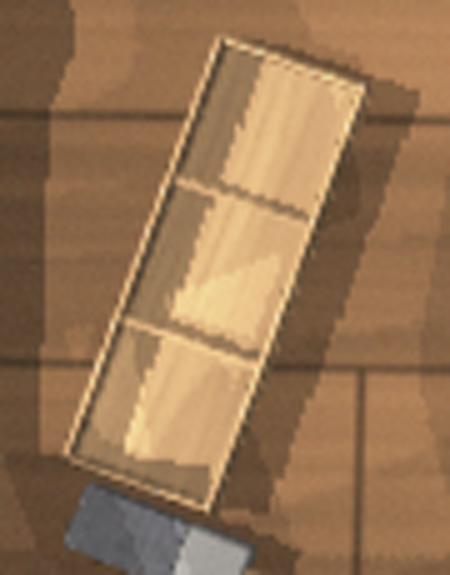

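```bash
python3 - <<'E'
from h import *
t=cam("top"); s=cam("side")
cs=lambda p:((p[0]+.5)/3.4-.5+200,(p[1]+.5)/3.4-.5+135)
ct=lambda p:((p[0]+.5)/5-.5+160,(p[1]+.5)/5-.5+195)
T=np.array([onz(s,cs(p),223.5) for p in [(138,272),(161,238),(208,172),(226,145),(264,82),(281,63)]]);print(T.round(1))
print("pull side",onz(s,cs((312,299)),107).round(1))
H=np.array([onz(t,ct(p),22) for p in [(222,37),(365,87),(210,510),(68,457)]]);print(H.round(1),H.mean(0).round(1))
print("cap side",[onz(s,a,106).round(1) for a in caps(s)])
# board edge from the tops
yaw=.075; X=np.array([np.cos(yaw),np.sin(yaw)])
top=np.array([[692.2,93],[694.9,53.7],[700.4,-32],[703.1,-70.6],[708.7,-156.8],[712.8,-196.7]])
for nm,Q,ah in(("top",top,37),("side",T[:,:2],33.5)):
    h=Q.reshape(3,2,2).mean(1)+X*(ah-25); print(nm,h.round(1),"jug axis",(h-X*68).round(1))
d=H[1,:2]-H[0,:2]; e=H[0,:2]-H[3,:2]; print("holder len",np.linalg.norm(d),np.linalg.norm(e),"yaw(y axis along e)",np.arctan2(-e[0],e[1]))
u=e/np.linalg.norm(e); c=H.mean(0)[:2]; print("pockets",[(c+u*k*86).round(1) for k in(-1,0,1)])
E
```

```text
[[ 690.6   96.3  223.5]
 [ 693.9   56.4  223.5]
 [ 699.1  -28.6  223.5]
 [ 702.3  -66.2  223.5]
 [ 713.3 -160.6  223.5]
 [ 712.8 -192.9  223.5]]
pull side [634.9 -55.3 107. ]
[[612.3 344.4  22. ]
 [584.5 260.4  22. ]
 [338.8 343.7  22. ]
 [367.7 426.7  22. ]] [475.8 343.8  22. ]
cap side [array([435.1,  96.5, 106. ]), array([429.4, -77.7, 106. ]), array([ 429.7, -268.4,  106. ])]
top [[ 705.5   74.2]
 [ 713.7  -50.4]
 [ 722.7 -175.9]] jug axis [[ 637.7   69.2]
 [ 645.9  -55.5]
 [ 654.9 -180.9]]
side [[ 700.7   77. ]
 [ 709.2  -46.8]
 [ 721.5 -176.1]] jug axis [[ 632.9   71.9]
 [ 641.4  -51.9]
 [ 653.7 -181.2]]
holder len 88.40708347345637 258.0565087793714 yaw(y axis along e) -1.8954654932468928
pockets [array([394.3, 371.2]), array([475.8, 343.8]), array([557.3, 316.4])]
```

```bash
cat >> h.py <<'E'
def go(*targets):
    """print tool shifts from the pose now to world targets (x,y,z,yaw)"""
    s=env.state(); p=np.array(s["eef_pos"]); y0=s["tcp_rot"][2]
    for x,y,z,yaw in targets:
        d=np.array([x,y])-p[:2]; c,sn=np.cos(y0),np.sin(y0)
        r=(y0-yaw+np.pi/2)%np.pi-np.pi/2
        print(f"tx {c*d[0]+sn*d[1]:.1f} ty {sn*d[0]-c*d[1]:.1f} tz {p[2]-z:.1f} roll {r:.3f}  (j6 {s['joints'][5]:.2f})")
E
python3 -c "
from h import *
go((635,-54.5,200,.075),(635,-54.5,72,.075))"
```

```text
tx 559.2 ty -319.2 tz 14.5 roll 0.340  (j6 -0.11)
tx 559.2 ty -319.2 tz 142.5 roll 0.340  (j6 -0.11)
```

Request:
step_arm(moves=[{"tx":559,"ty":-319,"tz":14,"roll":0.34},{"tx":559,"ty":-319,"tz":14,"roll":0.34},{"tx":559,"ty":-319,"tz":14,"roll":0.34},{"tx":559,"ty":-319,"tz":14,"roll":0.34},{"tx":559,"ty":-319,"tz":14,"roll":0.34},{"tx":559,"ty":-319,"tz":14,"roll":0.34},{"tx":559,"ty":-319,"tz":14,"roll":0.34},{"tx":559,"ty":-319,"tz":14,"roll":0.34},{"tx":559,"ty":-319,"tz":14,"roll":0.34},{"tx":559,"ty":-319,"tz":14,"roll":0.34},{"tx":559,"ty":-319,"tz":14,"roll":0.34},{"tx":559,"ty":-319,"tz":14,"roll":0.34}], grip=70)

```text
t: 1.4
eef_pos: [550.1, -168.8, 203.9]
tcp_rot: [3.141, -0.0, 0.075]
ft_force: [0.9, -0.0, 0.1]
opening: 0.737
grip_force: 0.0
```

```bash
python3 -c "
from h import *
print(env.state()['eef_pos'],env.state()['tcp_rot'])
go((635,-54.5,200,.075),(635,-54.5,72,.075))"
```

```text
[ 550.06693568 -168.75598807  203.92704971] [ 3.14129018e+00 -2.87535245e-04  7.48522514e-02]
tx 93.2 ty -107.6 tz 3.9 roll -0.000  (j6 1.08)
tx 93.2 ty -107.6 tz 131.9 roll -0.000  (j6 1.08)
```

Request:
step_arm(moves=[{"tx":93,"ty":-108,"tz":4},{"tx":93,"ty":-108,"tz":4},{"tx":93,"ty":-108,"tz":4},{"tx":93,"ty":-108,"tz":4},{"tx":93,"ty":-108,"tz":4},{"tx":93,"ty":-108,"tz":4},{"tx":93,"ty":-108,"tz":4}])

```text
validation failed for argument at $.mo...
```

```bash
python3 - <<'E'
from h import *
s=cam("side");t=cam("top");p=env.state()['eef_pos']
go((635,-54.5,72,.075))
print(p,"tcp px side",proj(s,p),"top",proj(t,p))
a=np.hstack([s["pixels"][150:300,200:380],t["pixels"][120:270,270:450]])
cv2.imwrite("pics/p1.png",cv2.resize(a,None,fx=2.2,fy=2.2))
E
```

```text
tx 92.1 ty -104.8 tz 131.6 roll 0.005  (j6 1.08)
[ 551.57144932 -166.29921164  203.59784974] tcp px side [335.99573723 175.03572627] top [388.59701554 220.85257297]
```

View pics/p1.png

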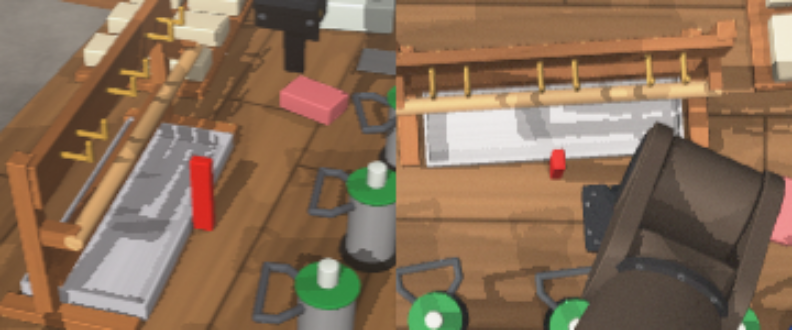

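The pull is in view at side px (292,237), and the gripper is clear of everything. That call was refused because the roll value was missing, so I'll send it again.

Request:
step_arm(moves=[{"tx":92,"ty":-105,"tz":4,"roll":0},{"tx":92,"ty":-105,"tz":4,"roll":0},{"tx":92,"ty":-105,"tz":4,"roll":0},{"tx":92,"ty":-105,"tz":4,"roll":0},{"tx":92,"ty":-105,"tz":4,"roll":0},{"tx":92,"ty":-105,"tz":70,"roll":0},{"tx":92,"ty":-105,"tz":90,"roll":0},{"tx":92,"ty":-105,"tz":131,"roll":0},{"tx":92,"ty":-105,"tz":131,"roll":0},{"tx":92,"ty":-105,"tz":131,"roll":0},{"tx":92,"ty":-105,"tz":131,"roll":0}])

```text
t: 2.42
eef_pos: [633.7, -60.1, 74.8]
tcp_rot: [3.141, -0.002, 0.074]
ft_force: [0.3, 0.0, 0.7]
opening: 0.736
grip_force: 0.0
```

Request:
step_arm(moves=[{"tx":0,"ty":0,"tz":0,"roll":0},{"tx":0,"ty":0,"tz":0,"roll":0},{"tx":0,"ty":0,"tz":0,"roll":0},{"tx":0,"ty":0,"tz":0,"roll":0},{"tx":0,"ty":0,"tz":0,"roll":0},{"tx":0,"ty":0,"tz":0,"roll":0},{"tx":0,"ty":0,"tz":0,"roll":0},{"tx":0,"ty":0,"tz":0,"roll":0}], grip=5)

```text
t: 3.08
eef_pos: [633.0, -59.0, 72.7]
tcp_rot: [3.142, 0.0, 0.075]
ft_force: [0.8, -0.1, -1.0]
opening: 0.231
grip_force: 0.0
```

Request:
step_arm(moves=[{"tx":0,"ty":0,"tz":0,"roll":0},{"tx":0,"ty":0,"tz":0,"roll":0},{"tx":0,"ty":0,"tz":0,"roll":0},{"tx":0,"ty":0,"tz":0,"roll":0},{"tx":0,"ty":0,"tz":0,"roll":0},{"tx":0,"ty":0,"tz":0,"roll":0}])

```text
t: 3.58
eef_pos: [632.9, -57.5, 72.7]
tcp_rot: [-3.14, 0.0, 0.075]
ft_force: [0.0, 10.1, 1.8]
opening: 0.166
grip_force: 30.0
```

Request:
step_arm(moves=[{"tx":-8,"ty":0,"tz":0,"roll":0},{"tx":-16,"ty":0,"tz":0,"roll":0},{"tx":-24,"ty":0,"tz":0,"roll":0},{"tx":-32,"ty":0,"tz":0,"roll":0},{"tx":-40,"ty":0,"tz":0,"roll":0},{"tx":-46,"ty":0,"tz":0,"roll":0},{"tx":-50,"ty":0,"tz":0,"roll":0},{"tx":-50,"ty":0,"tz":0,"roll":0},{"tx":-50,"ty":0,"tz":0,"roll":0}])

```text
t: 4.33
eef_pos: [582.7, -61.3, 72.7]
tcp_rot: [-3.14, 0.001, 0.075]
ft_force: [-1.5, 11.3, 1.7]
opening: 0.169
grip_force: 30.0
```

Request:
step_arm(moves=[{"tx":-3,"ty":0,"tz":0,"roll":0},{"tx":-6,"ty":0,"tz":0,"roll":0},{"tx":-6,"ty":0,"tz":0,"roll":0},{"tx":-6,"ty":0,"tz":0,"roll":0}])

```text
t: 4.67
eef_pos: [577.2, -61.7, 72.7]
tcp_rot: [-3.14, -0.0, 0.075]
ft_force: [2.5, 11.3, 1.0]
opening: 0.167
grip_force: 30.0
```

Request:
step_arm(moves=[{"tx":-3,"ty":0,"tz":0,"roll":0},{"tx":-5,"ty":0,"tz":0,"roll":0},{"tx":-5,"ty":0,"tz":0,"roll":0},{"tx":-5,"ty":0,"tz":0,"roll":0}])

```text
t: 5.0
eef_pos: [574.8, -62.0, 72.8]
tcp_rot: [-3.141, -0.006, 0.075]
ft_force: [14.5, 15.5, -8.3]
opening: 0.169
grip_force: 30.0
```

Request:
step_arm(moves=[{"tx":-3,"ty":0,"tz":0,"roll":0},{"tx":-5,"ty":0,"tz":0,"roll":0},{"tx":-5,"ty":0,"tz":0,"roll":0},{"tx":-5,"ty":0,"tz":0,"roll":0}])

```text
t: 5.33
eef_pos: [571.1, -62.3, 73.0]
tcp_rot: [-3.141, -0.009, 0.074]
ft_force: [21.5, 18.5, -10.4]
opening: 0.165
grip_force: 30.0
```

Request:
step_arm(moves=[{"tx":0,"ty":0,"tz":0,"roll":0},{"tx":0,"ty":0,"tz":0,"roll":0},{"tx":0,"ty":0,"tz":0,"roll":0},{"tx":0,"ty":0,"tz":0,"roll":0},{"tx":0,"ty":0,"tz":0,"roll":0},{"tx":0,"ty":0,"tz":-40,"roll":0},{"tx":0,"ty":0,"tz":-80,"roll":0},{"tx":0,"ty":0,"tz":-120,"roll":0},{"tx":0,"ty":0,"tz":-120,"roll":0}], grip=60)

```text
t: 6.08
eef_pos: [569.7, -64.7, 199.9]
tcp_rot: [3.138, -0.01, 0.075]
ft_force: [0.7, -0.3, 1.1]
opening: 0.629
grip_force: 0.0
```

```bash
python3 - <<'E'
from h import *
t=cam("top");s=cam("side");print(env.state()['eef_pos'])
for n,c in(("t",t),("s",s)):
    for b in blobs(c,*RED)[0]: print(n,b)
    print([onz(c,a,106).round(1) for a in caps(c)])
for b in blobs(s,*RED)[0]: print(onz(s,(b[1][0]+b[1][2]/2,b[1][1]+5),107))
go((435.3,94.3,180,0),(430,-79.5,180,0),(430,-270,180,0))
E
```

```text
[567.50115014 -64.2587601  194.14276191]
[array([435.6,  92. , 106. ]), array([ 430.2, -271.9,  106. ])]
s (array([312.1, 240.9]), [308, 225, 9, 33, 291])
[array([435. ,  96.3, 106. ]), array([429.4, -77.6, 106. ]), array([ 429.6, -268.3,  106. ])]
[572.6603319  -44.32811233 107.        ]
tx -120.0 ty -168.0 tz 14.1 roll 0.075  (j6 1.27)
tx -138.3 ty 5.0 tz 14.1 roll 0.075  (j6 1.27)
tx -152.4 ty 194.9 tz 14.1 roll 0.075  (j6 1.27)
```

Request:
step_arm(moves=[{"tx":-120,"ty":-168,"tz":30,"roll":0.075},{"tx":-120,"ty":-168,"tz":30,"roll":0.075},{"tx":-120,"ty":-168,"tz":30,"roll":0.075},{"tx":-120,"ty":-168,"tz":30,"roll":0.075},{"tx":-120,"ty":-168,"tz":30,"roll":0.075},{"tx":-120,"ty":-168,"tz":30,"roll":0.075},{"tx":-120,"ty":-168,"tz":30,"roll":0.075},{"tx":-120,"ty":-168,"tz":30,"roll":0.075},{"tx":-120,"ty":-168,"tz":30,"roll":0.075},{"tx":-120,"ty":-168,"tz":30,"roll":0.075}], grip=55)

```text
t: 7.02
eef_pos: [435.7, 93.7, 162.4]
tcp_rot: [3.141, 0.0, -0.002]
ft_force: [-0.2, -0.7, -0.4]
opening: 0.578
grip_force: 0.0
```

```bash
python3 - <<'E'
from h import *
t=cam("top");s=cam("side");print(env.state()['eef_pos'],env.state()['joints'])
print([onz(s,a,106).round(1) for a in caps(s)])
for b in blobs(t,*RED)[0]: print(b)
go((435.3,94.3,112,0))
E
```

```text
[435.49395621  93.83534742 162.55963131] [ 6.38150452e-02  3.11891147e-01  2.04302426e+00 -1.44730343e-04
  7.86781867e-01  1.63633266e+00]
[array([435. ,  96.3, 106. ]), array([420.8, -75.8, 106. ]), array([ 430.1, -268.4,  106. ])]
(array([344., 214.]), [341, 209, 7, 11, 54])
tx -0.2 ty -0.5 tz 50.6 roll -0.002  (j6 1.64)
```

Request:
step_arm(moves=[{"tx":0,"ty":0,"tz":25,"roll":0},{"tx":0,"ty":0,"tz":50,"roll":0},{"tx":0,"ty":0,"tz":50,"roll":0},{"tx":0,"ty":0,"tz":50,"roll":0}])

```text
t: 7.45
eef_pos: [434.8, 94.2, 112.4]
tcp_rot: [3.141, 0.003, -0.001]
ft_force: [0.5, -0.3, 0.2]
opening: 0.581
grip_force: 0.0
```

Request:
step_arm(moves=[{"tx":0,"ty":0,"tz":0,"roll":0},{"tx":0,"ty":0,"tz":0,"roll":0},{"tx":0,"ty":0,"tz":0,"roll":0},{"tx":0,"ty":0,"tz":0,"roll":0},{"tx":0,"ty":0,"tz":0,"roll":0},{"tx":0,"ty":0,"tz":0,"roll":0},{"tx":0,"ty":0,"tz":0,"roll":0},{"tx":0,"ty":0,"tz":0,"roll":0},{"tx":0,"ty":0,"tz":0,"roll":0}], grip=12)

```text
t: 8.2
eef_pos: [435.2, 94.4, 113.1]
tcp_rot: [3.141, -0.001, -0.0]
ft_force: [-0.5, -3.4, 6.5]
opening: 0.225
grip_force: 30.0
```

Request:
step_arm(moves=[{"tx":0,"ty":0,"tz":-10,"roll":0},{"tx":0,"ty":0,"tz":-30,"roll":0},{"tx":0,"ty":0,"tz":-60,"roll":0},{"tx":0,"ty":0,"tz":-60,"roll":0},{"tx":0,"ty":0,"tz":-60,"roll":0}])

```text
t: 8.62
eef_pos: [435.4, 94.7, 173.6]
tcp_rot: [-3.141, -0.003, -0.0]
ft_force: [-0.3, -0.1, -1.2]
opening: 0.22
grip_force: 30.0
```

```bash
python3 - <<'E'
from h import *
s=cam("side");t=cam("top");p=env.state();print(p['eef_pos'],p['opening'])
go((558,318,100,0))
print([onz(s,a,165).round(1) for a in caps(s)])
cv2.imwrite("pics/c1.png",s["pixels"][120:360,200:480])
E
```

```text
[434.56533714  94.56646554 172.13166497] 0.22484925379115583
tx 123.4 ty -223.5 tz 72.1 roll -0.000  (j6 1.64)
[array([434.3, 100.6, 165. ]), array([405.6,  -2. , 165. ]), array([ 413.8, -180.1,  165. ])]
```

View pics/c1.png

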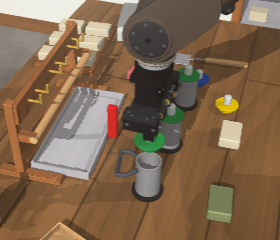

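The side view shows cap A held in the gripper and its jug standing open at about (148,175) in the crop.

Request:
step_arm(moves=[{"tx":123,"ty":-223,"tz":20,"roll":0},{"tx":123,"ty":-223,"tz":20,"roll":0},{"tx":123,"ty":-223,"tz":20,"roll":0},{"tx":123,"ty":-223,"tz":20,"roll":0},{"tx":123,"ty":-223,"tz":20,"roll":0},{"tx":123,"ty":-223,"tz":20,"roll":0},{"tx":123,"ty":-223,"tz":20,"roll":0},{"tx":123,"ty":-223,"tz":60,"roll":0},{"tx":123,"ty":-223,"tz":100,"roll":0},{"tx":123,"ty":-223,"tz":105,"roll":0},{"tx":123,"ty":-223,"tz":105,"roll":0}])

```text
t: 9.63
eef_pos: [556.5, 316.7, 64.7]
tcp_rot: [3.139, 0.006, -0.0]
ft_force: [0.7, 0.3, 1.0]
opening: 0.229
grip_force: 30.0
```

```bash
python3 - <<'E'
from h import *
s=cam("side");t=cam("top");p=env.state();print(p['eef_pos'],p['opening'])
go((558,318,30,0))
print([onz(s,a,57).round(1) for a in caps(s)])
cv2.imwrite("pics/c2.png",cv2.resize(s["pixels"][280:450,180:380],None,fx=2.5,fy=2.5))
E
```

```text
[558.57524788 317.53038831  68.75203503] 0.22497096273894737
tx -0.6 ty -0.5 tz 38.8 roll -0.000  (j6 1.99)
[array([546.3, 322.5,  57. ]), array([ 441.6, -138.4,   57. ]), array([ 442.9, -341.3,   57. ])]
```

View pics/c2.png

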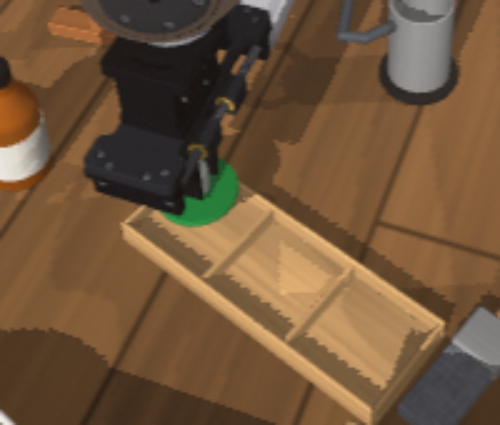

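The cap is over the far pocket, and the oil bottle is clear. Lower and release.

Request:
step_arm(moves=[{"tx":0,"ty":0,"tz":15,"roll":0},{"tx":0,"ty":0,"tz":30,"roll":0},{"tx":0,"ty":0,"tz":38,"roll":0},{"tx":0,"ty":0,"tz":38,"roll":0},{"tx":0,"ty":0,"tz":38,"roll":0}])

```text
t: 10.15
eef_pos: [558.6, 317.6, 31.0]
tcp_rot: [-3.141, -0.001, -0.0]
ft_force: [-0.0, -0.9, -0.1]
opening: 0.226
grip_force: 30.0
```

Request:
step_arm(moves=[{"tx":0,"ty":0,"tz":0,"roll":0},{"tx":0,"ty":0,"tz":0,"roll":0},{"tx":0,"ty":0,"tz":0,"roll":0},{"tx":0,"ty":0,"tz":0,"roll":0},{"tx":0,"ty":0,"tz":0,"roll":0},{"tx":0,"ty":0,"tz":-30,"roll":0},{"tx":0,"ty":0,"tz":-70,"roll":0},{"tx":0,"ty":0,"tz":-110,"roll":0},{"tx":0,"ty":0,"tz":-150,"roll":0},{"tx":0,"ty":0,"tz":-150,"roll":0}], grip=55)

```text
t: 10.98
eef_pos: [560.5, 318.7, 187.9]
tcp_rot: [-3.137, -0.011, -0.0]
ft_force: [1.0, -0.1, 0.4]
opening: 0.575
grip_force: 0.0
```

```bash
python3 - <<'E'
from h import *
t=cam("top");s=cam("side");print(env.state()['eef_pos'])
for c in (t,s): print([ (a.round(1),onz(c,a,106).round(1)) for a in caps(c)])
print([onz(s,a,22).round(1) for a in caps(s)])
go((429.8,-79.5,165,0),(430,-270,165,0))
E
```

```text
[558.39964208 317.71900863 181.36361471]
[(array([351.6, 268. ]), array([430.1, -81.1, 106. ])), (array([422.4, 269.2]), array([ 430.2, -272.1,  106. ]))]
[(array([258.5, 366.5]), array([525.8, 372.6, 106. ])), (array([370.4, 234.3]), array([429.4, -77.6, 106. ])), (array([387.2, 194.5]), array([ 430.4, -268.3,  106. ]))]
[array([558.2, 320.5,  22. ]), array([ 450.7, -181.5,   22. ]), array([ 451.8, -394. ,   22. ])]
tx -128.5 ty 397.2 tz 16.4 roll -0.000  (j6 1.99)
tx -128.3 ty 587.7 tz 16.4 roll -0.000  (j6 1.99)
```

Request:
step_arm(moves=[{"tx":-128,"ty":397,"tz":16,"roll":0},{"tx":-128,"ty":397,"tz":16,"roll":0},{"tx":-128,"ty":397,"tz":16,"roll":0},{"tx":-128,"ty":397,"tz":16,"roll":0},{"tx":-128,"ty":397,"tz":16,"roll":0},{"tx":-128,"ty":397,"tz":16,"roll":0},{"tx":-128,"ty":397,"tz":16,"roll":0},{"tx":-128,"ty":397,"tz":16,"roll":0},{"tx":-128,"ty":397,"tz":16,"roll":0},{"tx":-128,"ty":397,"tz":16,"roll":0},{"tx":-128,"ty":397,"tz":16,"roll":0},{"tx":-128,"ty":397,"tz":16,"roll":0}])

```text
t: 12.08
eef_pos: [428.8, -81.1, 162.6]
tcp_rot: [-3.141, 0.002, -0.005]
ft_force: [0.4, -0.1, 0.6]
opening: 0.581
grip_force: 0.0
```

```bash
python3 - <<'E'
from h import *
s=cam("side");t=cam("top");print(env.state()['eef_pos'])
for c in (t,s): print([ (a.round(1),onz(c,a,106).round(1)) for a in caps(c)])
go((429.8,-79.5,112,0))
E
```

```text
[429.66006467 -79.03037579 162.97465035]
[(array([212.7, 220.6]), array([552.4, 298.5, 106. ])), (array([422.4, 269.2]), array([ 430.2, -272. ,  106. ]))]
[(array([258.5, 366.5]), array([525.8, 372.6, 106. ])), (array([370.4, 234.3]), array([429.4, -77.6, 106. ]))]
tx 0.1 ty 0.5 tz 51.0 roll -0.001  (j6 1.24)
```

Request:
step_arm(moves=[{"tx":0,"ty":0,"tz":25,"roll":0},{"tx":0,"ty":0,"tz":50,"roll":0},{"tx":0,"ty":0,"tz":50,"roll":0},{"tx":0,"ty":0,"tz":50,"roll":0}])

```text
t: 12.52
eef_pos: [429.7, -78.1, 113.1]
tcp_rot: [-3.141, 0.003, 0.002]
ft_force: [-0.1, 0.4, 0.5]
opening: 0.581
grip_force: 0.0
```

Request:
step_arm(moves=[{"tx":0,"ty":0,"tz":0,"roll":0},{"tx":0,"ty":0,"tz":0,"roll":0},{"tx":0,"ty":0,"tz":0,"roll":0},{"tx":0,"ty":0,"tz":0,"roll":0},{"tx":0,"ty":0,"tz":0,"roll":0},{"tx":0,"ty":0,"tz":0,"roll":0},{"tx":0,"ty":0,"tz":0,"roll":0},{"tx":0,"ty":0,"tz":0,"roll":0},{"tx":0,"ty":0,"tz":0,"roll":0}], grip=12)

```text
t: 13.27
eef_pos: [430.3, -79.8, 114.1]
tcp_rot: [3.141, -0.001, -0.0]
ft_force: [-0.3, -2.5, 6.0]
opening: 0.222
grip_force: 30.0
```

Request:
step_arm(moves=[{"tx":0,"ty":0,"tz":-10,"roll":0},{"tx":0,"ty":0,"tz":-30,"roll":0},{"tx":0,"ty":0,"tz":-60,"roll":0},{"tx":0,"ty":0,"tz":-60,"roll":0},{"tx":0,"ty":0,"tz":-60,"roll":0}])

```text
t: 13.68
eef_pos: [430.3, -79.5, 174.6]
tcp_rot: [3.141, -0.002, -0.0]
ft_force: [-0.4, -0.6, -0.6]
opening: 0.223
grip_force: 30.0
```

```bash
python3 - <<'E'
from h import *
s=cam("side");print(env.state()['eef_pos'])
print([ (a.round(1),onz(s,a,165).round(1)) for a in caps(s)])
go((476,345.5,100,0))
E
```

```text
[429.7773934  -79.33330552 173.65977568]
[(array([258.5, 366.5]), array([503.1, 409.2, 165. ])), (array([371.8, 216.3]), array([429.1, -74.3, 165. ])), (array([390.4, 195.8]), array([ 406.2, -176.9,  165. ]))]
tx 46.1 ty -424.8 tz 73.7 roll -0.000  (j6 1.24)
```

Request:
step_arm(moves=[{"tx":46,"ty":-425,"tz":10,"roll":0},{"tx":46,"ty":-425,"tz":10,"roll":0},{"tx":46,"ty":-425,"tz":10,"roll":0},{"tx":46,"ty":-425,"tz":10,"roll":0},{"tx":46,"ty":-425,"tz":10,"roll":0},{"tx":46,"ty":-425,"tz":10,"roll":0},{"tx":46,"ty":-425,"tz":10,"roll":0},{"tx":46,"ty":-425,"tz":10,"roll":0},{"tx":46,"ty":-425,"tz":10,"roll":0},{"tx":46,"ty":-425,"tz":10,"roll":0},{"tx":46,"ty":-425,"tz":10,"roll":0},{"tx":46,"ty":-425,"tz":10,"roll":0}])

```text
t: 14.73
eef_pos: [475.2, 347.9, 161.6]
tcp_rot: [3.141, 0.002, 0.003]
ft_force: [0.0, 0.5, -0.7]
opening: 0.226
grip_force: 30.0
```

Request:
step_arm(moves=[{"tx":0,"ty":0,"tz":30,"roll":0},{"tx":0,"ty":0,"tz":65,"roll":0},{"tx":0,"ty":0,"tz":90,"roll":0},{"tx":0,"ty":0,"tz":95,"roll":0},{"tx":0,"ty":0,"tz":95,"roll":0},{"tx":0,"ty":0,"tz":95,"roll":0}])

```text
t: 15.23
eef_pos: [476.4, 345.0, 69.3]
tcp_rot: [3.141, 0.0, -0.001]
ft_force: [0.3, 0.1, 1.2]
opening: 0.223
grip_force: 30.0
```

```bash
python3 - <<'E'
from h import *
s=cam("side");print(env.state()['eef_pos'])
print([ (a.round(1),onz(s,a,57).round(1)) for a in caps(s)])
go((476,345.5,31,0))
E
```

```text
[476.69458503 345.28512557  69.95760158]
[(array([250.4, 365.1]), array([561.2, 344.4,  57. ])), (array([295. , 380.8]), array([464.3, 348.8,  57. ]))]
tx -0.7 ty -0.2 tz 39.0 roll -0.001  (j6 2.09)
```

Request:
step_arm(moves=[{"tx":0,"ty":0,"tz":15,"roll":0},{"tx":0,"ty":0,"tz":30,"roll":0},{"tx":0,"ty":0,"tz":38,"roll":0},{"tx":0,"ty":0,"tz":38,"roll":0},{"tx":0,"ty":0,"tz":38,"roll":0}])

```text
t: 15.7
eef_pos: [476.4, 345.6, 31.6]
tcp_rot: [-3.141, -0.001, -0.0]
ft_force: [0.7, -0.1, -0.3]
opening: 0.224
grip_force: 30.0
```

Request:
step_arm(moves=[{"tx":0,"ty":0,"tz":0,"roll":0},{"tx":0,"ty":0,"tz":0,"roll":0},{"tx":0,"ty":0,"tz":0,"roll":0},{"tx":0,"ty":0,"tz":0,"roll":0},{"tx":0,"ty":0,"tz":0,"roll":0},{"tx":0,"ty":0,"tz":-30,"roll":0},{"tx":0,"ty":0,"tz":-70,"roll":0},{"tx":0,"ty":0,"tz":-110,"roll":0},{"tx":0,"ty":0,"tz":-140,"roll":0},{"tx":0,"ty":0,"tz":-140,"roll":0}], grip=55)

```text
t: 16.53
eef_pos: [478.0, 346.7, 176.9]
tcp_rot: [-3.137, -0.008, -0.0]
ft_force: [-0.1, 0.4, -0.0]
opening: 0.579
grip_force: 0.0
```

```bash
python3 - <<'E'
from h import *
t=cam("top");s=cam("side");print(env.state()['eef_pos'])
for c in (t,s): print([ (a.round(1),onz(c,a,106).round(1),onz(c,a,22).round(1)) for a in caps(c)])
go((430,-270,165,0))
E
```

```text
[476.21249849 345.67420194 171.76302693]
[(array([212.5, 220.6]), array([552.3, 299.1, 106. ]), array([558.6, 318.1,  22. ])), (array([422.4, 269.2]), array([ 430.1, -272.1,  106. ]), array([ 428.7, -289.5,   22. ]))]
[(array([258.5, 366.5]), array([525.8, 372.6, 106. ]), array([558.2, 320.5,  22. ])), (array([290.4, 389.2]), array([451.8, 397.3, 106. ]), array([475.7, 348. ,  22. ])), (array([387.9, 195.2]), array([ 427.6, -265.8,  106. ]), array([ 448.7, -391.2,   22. ]))]
tx -46.1 ty 615.7 tz 6.8 roll -0.000  (j6 2.09)
```

Request:
step_arm(moves=[{"tx":-46,"ty":615,"tz":7,"roll":0},{"tx":-46,"ty":615,"tz":7,"roll":0},{"tx":-46,"ty":615,"tz":7,"roll":0},{"tx":-46,"ty":615,"tz":7,"roll":0},{"tx":-46,"ty":615,"tz":7,"roll":0},{"tx":-46,"ty":615,"tz":7,"roll":0},{"tx":-46,"ty":615,"tz":7,"roll":0},{"tx":-46,"ty":615,"tz":7,"roll":0},{"tx":-46,"ty":615,"tz":7,"roll":0},{"tx":-46,"ty":615,"tz":7,"roll":0},{"tx":-46,"ty":615,"tz":7,"roll":0},{"tx":-46,"ty":615,"tz":7,"roll":0}])

```text
t: 17.63
eef_pos: [437.4, -154.8, 163.8]
tcp_rot: [-3.141, 0.002, -0.0]
ft_force: [1.6, 0.0, 0.5]
opening: 0.575
grip_force: 0.0
```

```bash
python3 - <<'E'
from h import *
s=cam("side");s=cam("side");t=cam("top")
print(env.state()['eef_pos'])
for c in (t,s): print([ (a.round(1),onz(c,a,106).round(1),onz(c,a,22).round(1)) for a in caps(c)])
go((430,-270,165,0))
E
```

```text
[ 437.67067648 -155.22447706  163.63185461]
[(array([202.1, 248.9]), array([474.6, 325.3, 106. ]), array([476., 346.,  22.])), (array([212.6, 220.5]), array([552.5, 299. , 106. ]), array([558.9, 318. ,  22. ]))]
[(array([258.5, 366.5]), array([525.8, 372.6, 106. ]), array([558.2, 320.5,  22. ])), (array([290.4, 389.2]), array([451.8, 397.4, 106. ]), array([475.7, 348.1,  22. ])), (array([389. , 195.6]), array([ 424.2, -264.6,  106. ]), array([ 444.9, -390. ,   22. ]))]
tx -7.1 ty 114.8 tz -1.4 roll -0.005  (j6 1.09)
```

Request:
step_arm(moves=[{"tx":-7,"ty":115,"tz":-1,"roll":0},{"tx":-7,"ty":115,"tz":-1,"roll":0},{"tx":-7,"ty":115,"tz":-1,"roll":0},{"tx":-7,"ty":115,"tz":-1,"roll":0},{"tx":-7,"ty":115,"tz":-1,"roll":0}])

```text
t: 18.2
eef_pos: [431.3, -267.7, 164.9]
tcp_rot: [-3.14, 0.002, -0.001]
ft_force: [-0.0, 0.4, 0.4]
opening: 0.577
grip_force: 0.0
```

```bash
python3 - <<'E'
from h import *
s=cam("side");s=cam("side");t=cam("top")
print(env.state()['eef_pos'])
for c in (s,): print([ (a.round(1),onz(c,a,106).round(1)) for a in caps(c)])
go((430,-270,112,0))
cv2.imwrite("pics/c3.png",np.hstack([cv2.resize(s["pixels"][120:320,270:450],None,fx=2.2,fy=2.2),cv2.resize(t["pixels"][120:320,250:480],None,fx=1.8,fy=2.2)]))
E
```

```text
[ 431.60219119 -266.21349286  165.58033489]
[(array([258.5, 366.5]), array([525.8, 372.6, 106. ])), (array([290.4, 389.2]), array([451.8, 397.4, 106. ])), (array([387.4, 194.6]), array([ 429.7, -268.4,  106. ]))]
tx -1.6 ty 3.8 tz 53.6 roll 0.001  (j6 0.89)
```

View pics/c3.png

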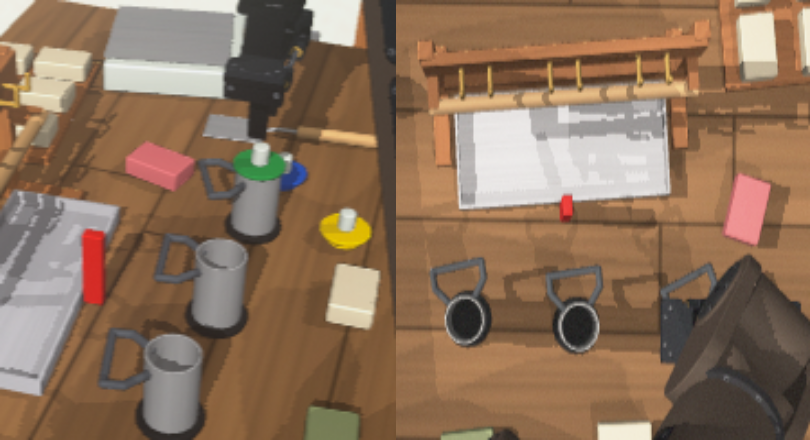

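Jugs A and B stand open and the tray is out. The gripper is above cap C, with the blue look-alike behind it.

Request:
step_arm(moves=[{"tx":-1,"ty":3,"tz":25,"roll":0},{"tx":-1,"ty":3,"tz":52,"roll":0},{"tx":-1,"ty":3,"tz":52,"roll":0},{"tx":-1,"ty":3,"tz":52,"roll":0}])

```text
t: 18.68
eef_pos: [430.5, -269.6, 113.7]
tcp_rot: [-3.14, 0.002, 0.001]
ft_force: [0.7, 0.3, 0.2]
opening: 0.577
grip_force: 0.0
```

Request:
step_arm(moves=[{"tx":0,"ty":0,"tz":0,"roll":0},{"tx":0,"ty":0,"tz":0,"roll":0},{"tx":0,"ty":0,"tz":0,"roll":0},{"tx":0,"ty":0,"tz":0,"roll":0},{"tx":0,"ty":0,"tz":0,"roll":0},{"tx":0,"ty":0,"tz":0,"roll":0},{"tx":0,"ty":0,"tz":0,"roll":0},{"tx":0,"ty":0,"tz":0,"roll":0},{"tx":0,"ty":0,"tz":0,"roll":0}], grip=12)

```text
t: 19.43
eef_pos: [430.8, -271.4, 114.4]
tcp_rot: [3.141, -0.001, -0.0]
ft_force: [-0.9, -1.3, 5.4]
opening: 0.222
grip_force: 30.0
```

Request:
step_arm(moves=[{"tx":0,"ty":0,"tz":-10,"roll":0},{"tx":0,"ty":0,"tz":-30,"roll":0},{"tx":0,"ty":0,"tz":-60,"roll":0},{"tx":0,"ty":0,"tz":-60,"roll":0},{"tx":0,"ty":0,"tz":-60,"roll":0}])

```text
t: 19.85
eef_pos: [430.9, -271.1, 175.5]
tcp_rot: [3.14, -0.002, -0.0]
ft_force: [-0.2, 0.1, -0.2]
opening: 0.221
grip_force: 30.0
```

```bash
python3 - <<'E'
from h import *
s=cam("side");s=cam("side");t=cam("top");print(env.state()['eef_pos'])
print([ (a.round(1),onz(s,a,165).round(1)) for a in caps(s)])
go((450,0,165,0),(395,373,100,0))
E
```

```text
[ 430.17323356 -270.58710292  173.39259708]
[(array([258.5, 366.5]), array([503.1, 409.2, 165. ])), (array([290.4, 389.2]), array([435.1, 431.9, 165. ])), (array([389.4, 177.7]), array([ 428.3, -262.7,  165. ]))]
tx 19.8 ty -270.6 tz 8.4 roll -0.000  (j6 0.88)
tx -35.3 ty -643.6 tz 73.4 roll -0.000  (j6 0.88)
```

Request:
step_arm(moves=[{"tx":20,"ty":-300,"tz":8,"roll":0},{"tx":20,"ty":-300,"tz":8,"roll":0},{"tx":20,"ty":-300,"tz":8,"roll":0},{"tx":20,"ty":-300,"tz":8,"roll":0},{"tx":20,"ty":-300,"tz":8,"roll":0},{"tx":20,"ty":-300,"tz":8,"roll":0},{"tx":20,"ty":-300,"tz":8,"roll":0},{"tx":-35,"ty":-643,"tz":8,"roll":0},{"tx":-35,"ty":-643,"tz":8,"roll":0},{"tx":-35,"ty":-643,"tz":8,"roll":0},{"tx":-35,"ty":-643,"tz":8,"roll":0},{"tx":-35,"ty":-643,"tz":8,"roll":0}])

```text
t: 21.0
eef_pos: [417.1, 227.6, 165.3]
tcp_rot: [3.141, 0.002, -0.0]
ft_force: [1.4, -0.5, -0.4]
opening: 0.226
grip_force: 30.0
```

```bash
python3 - <<'E'
from h import *
s=cam("side");s=cam("side");print(env.state()['eef_pos'])
go((395,373,70,0))
E
```

```text
[416.66262156 230.20499642 165.24546856]
tx -20.9 ty -142.9 tz 95.2 roll 0.006  (j6 1.93)
```

Request:
step_arm(moves=[{"tx":-21,"ty":-143,"tz":0,"roll":0},{"tx":-21,"ty":-143,"tz":0,"roll":0},{"tx":-21,"ty":-143,"tz":0,"roll":0},{"tx":-21,"ty":-143,"tz":0,"roll":0},{"tx":-21,"ty":-143,"tz":0,"roll":0},{"tx":-21,"ty":-143,"tz":40,"roll":0},{"tx":-21,"ty":-143,"tz":75,"roll":0},{"tx":-21,"ty":-143,"tz":95,"roll":0},{"tx":-21,"ty":-143,"tz":95,"roll":0},{"tx":-21,"ty":-143,"tz":95,"roll":0}])

```text
t: 21.93
eef_pos: [397.3, 367.6, 70.4]
tcp_rot: [3.14, 0.002, -0.001]
ft_force: [0.0, 0.0, -0.4]
opening: 0.226
grip_force: 30.0
```

```bash
python3 - <<'E'
from h import *
s=cam("side");s=cam("side");print(env.state()['eef_pos'])
print([ (a.round(1),onz(s,a,57).round(1)) for a in caps(s)])
go((395,373,31,0))
E
```

```text
[398.07557985 368.56596437  72.22211239]
[(array([258.5, 366.5]), array([544.7, 342.2,  57. ])), (array([285.5, 388.1]), array([475.4, 369.5,  57. ])), (array([335.6, 401.8]), array([376.7, 365.8,  57. ]))]
tx -3.1 ty -4.4 tz 41.2 roll -0.001  (j6 2.20)
```

Request:
step_arm(moves=[{"tx":-3,"ty":-4,"tz":0,"roll":0},{"tx":-3,"ty":-4,"tz":20,"roll":0},{"tx":-3,"ty":-4,"tz":40,"roll":0},{"tx":-3,"ty":-4,"tz":40,"roll":0},{"tx":-3,"ty":-4,"tz":40,"roll":0}])

```text
t: 22.45
eef_pos: [394.3, 372.9, 31.8]
tcp_rot: [3.141, 0.0, -0.0]
ft_force: [0.1, -0.7, 0.0]
opening: 0.222
grip_force: 30.0
```

Request:
step_arm(moves=[{"tx":0,"ty":0,"tz":0,"roll":0},{"tx":0,"ty":0,"tz":0,"roll":0},{"tx":0,"ty":0,"tz":0,"roll":0},{"tx":0,"ty":0,"tz":0,"roll":0},{"tx":0,"ty":0,"tz":0,"roll":0},{"tx":0,"ty":0,"tz":-30,"roll":0},{"tx":0,"ty":0,"tz":-70,"roll":0},{"tx":0,"ty":0,"tz":-110,"roll":0},{"tx":0,"ty":0,"tz":-150,"roll":0},{"tx":0,"ty":0,"tz":-150,"roll":0}], grip=80)

```text
t: 23.28
eef_pos: [396.3, 374.4, 188.3]
tcp_rot: [-3.135, -0.009, -0.0]
ft_force: [1.3, 0.2, -0.1]
opening: 0.825
grip_force: 0.0
```

```bash
python3 - <<'E'
from h import *
s=cam("side");s=cam("side");t=cam("top")
for c in (t,s): print([ (a.round(1),onz(c,a,22).round(1)) for a in caps(c)])
print(env.state()['eef_pos'])
A=cv2.resize(t["pixels"][125:290,255:445],None,fx=3,fy=3,interpolation=cv2.INTER_CUBIC)
B=s["pixels"][320:450,200:400]
out=np.zeros((495,790,3),np.uint8); out[:,:570]=A; out[:130,570:770]=B
cv2.imwrite("pics/d1.png",out)
E
```

```text
[(array([202.1, 248.9]), array([476.1, 346. ,  22. ])), (array([212.7, 220.5]), array([558.7, 317.5,  22. ]))]
[(array([258.5, 366.5]), array([558.2, 320.5,  22. ])), (array([290.4, 389.2]), array([475.7, 348. ,  22. ])), (array([324.5, 413.8]), array([394.6, 375.8,  22. ]))]
[394.10552245 372.61578955 181.1272932 ]
```

View pics/d1.png

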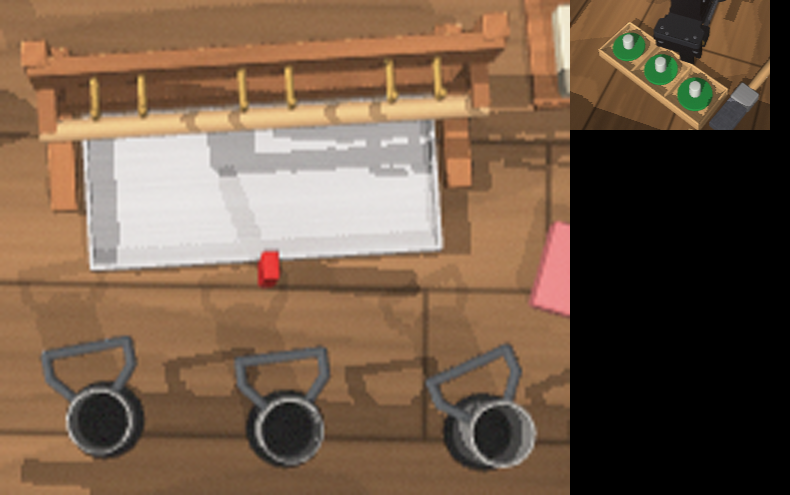

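```bash
python3 - <<'E'
from h import *
t=cam("top")
g=t["pixels"]
for u in (296,325,345,365,380):
    print(u,[tuple(int(v) for v in g[r,u]) for r in range(136,164)])
E
```

```text
296 [(74, 106, 144), (73, 107, 145), (73, 107, 144), (73, 105, 144), (76, 106, 144), (70, 99, 134), (63, 92, 132), (83, 127, 189), (80, 123, 184), (79, 121, 185), (82, 126, 189), (83, 125, 190), (69, 103, 157), (46, 64, 95), (45, 66, 98), (46, 67, 97), (44, 67, 98), (52, 73, 106), (55, 77, 114), (52, 76, 113), (52, 76, 114), (53, 77, 113), (49, 75, 112), (37, 56, 88), (47, 66, 98), (48, 69, 101), (73, 91, 112), (119, 139, 162)]
325 [(72, 105, 141), (75, 106, 142), (74, 108, 146), (72, 103, 141), (64, 91, 132), (77, 120, 181), (84, 127, 188), (78, 120, 181), (78, 117, 178), (79, 120, 182), (75, 112, 171), (39, 57, 86), (46, 67, 97), (46, 68, 99), (47, 66, 101), (53, 83, 125), (70, 106, 158), (71, 103, 153), (51, 77, 110), (51, 77, 113), (50, 72, 108), (44, 65, 93), (45, 66, 97), (46, 69, 100), (100, 109, 127), (162, 171, 183), (120, 166, 211), (133, 188, 228)]
345 [(74, 105, 144), (72, 105, 142), (68, 98, 136), (63, 93, 133), (81, 122, 184), (80, 123, 182), (83, 121, 184), (77, 121, 184), (83, 126, 190), (71, 107, 164), (41, 61, 90), (43, 65, 96), (44, 66, 95), (46, 66, 93), (59, 89, 
[... 398 characters left out ...]
00), (49, 73, 110), (65, 99, 149), (70, 103, 160), (75, 108, 164), (74, 108, 164), (74, 108, 162), (65, 95, 141), (45, 64, 96), (48, 68, 100), (53, 75, 102), (91, 108, 125), (116, 132, 149), (85, 120, 152), (100, 139, 176), (105, 149, 187), (108, 151, 191)]
380 [(72, 102, 143), (70, 106, 152), (82, 125, 191), (86, 128, 196), (85, 131, 199), (89, 134, 202), (89, 133, 200), (68, 101, 153), (44, 65, 94), (49, 67, 99), (46, 66, 97), (39, 62, 91), (66, 96, 143), (77, 115, 171), (75, 112, 171), (73, 111, 169), (74, 111, 169), (64, 99, 149), (43, 64, 94), (50, 70, 98), (59, 78, 104), (96, 114, 132), (122, 141, 161), (87, 120, 152), (101, 140, 176), (106, 150, 189), (109, 152, 192), (106, 147, 186)]
```

```bash
python3 - <<'E'
from h import *
t=cam("top")
E=np.array([onz(t,p,223)[:2] for p in [(296,148.1),(325,146.3),(345,145.2),(365,143.9),(380,143)]])
k=np.polyfit(E[:,1],E[:,0],1); print(k, "yaw",-np.arctan(k[0]), "board x at hook y",[np.polyval(k,y).round(1) for y in(75,-49,-176)])
# jugs from rim centre (z100) and bar (z85)
cv=lambda p:((p[0]+.5)/3-.5+255,(p[1]+.5)/3-.5+125)
for n,(r,a,b) in dict(A=((102,421),(45,356),(129,341)),B=((288,429),(238,361),(326,351)),C=((501,433),(430,383),(510,348))).items():
    r,a,b=onz(t,cv(r),100),onz(t,cv(a),85),onz(t,cv(b),85); m=(a+b)/2; d=a-b;v=m-r
    print(n,r.round(1),m.round(1),np.arctan2(-d[0],d[1]).round(3),np.arctan2(v[1],v[0]).round(3),np.linalg.norm(v[:2]).round(1))
go((435.5,94,160,.2),(435.5,94,60,.2))
E
```

```text
[-7.58558542e-02  7.33313539e+02] yaw 0.07571086017580941 board x at hook y [np.float64(727.6), np.float64(737.0), np.float64(746.7)]
A [435.1  89.6 100. ] [501.1 105.7  85. ] 0.194 0.239 68.0
B [430.8 -79.1 100. ] [497.3 -73.5  85. ] 0.13 0.083 66.7
C [ 430.6 -271.4  100. ] [ 491.5 -245.7   85. ] 0.429 0.399 66.1
tx 41.7 ty 278.4 tz 19.9 roll -0.200  (j6 2.21)
tx 41.7 ty 278.4 tz 119.9 roll -0.200  (j6 2.21)
```

Request:
step_arm(moves=[{"tx":42,"ty":278,"tz":0,"roll":-0.2},{"tx":42,"ty":278,"tz":0,"roll":-0.2},{"tx":42,"ty":278,"tz":0,"roll":-0.2},{"tx":42,"ty":278,"tz":0,"roll":-0.2},{"tx":42,"ty":278,"tz":0,"roll":-0.2},{"tx":42,"ty":278,"tz":0,"roll":-0.2},{"tx":42,"ty":278,"tz":0,"roll":-0.2},{"tx":42,"ty":278,"tz":0,"roll":-0.2},{"tx":42,"ty":278,"tz":30,"roll":-0.2},{"tx":42,"ty":278,"tz":30,"roll":-0.2}], grip=85)

```text
t: 24.37
eef_pos: [434.4, 94.2, 147.5]
tcp_rot: [-3.141, 0.006, 0.198]
ft_force: [-0.0, 0.3, -0.4]
opening: 0.897
grip_force: 0.0
```

```bash
python3 - <<'E'
from h import *
s=cam("side");s=cam("side");print(env.state()['eef_pos'],env.state()['opening'])
go((435.5,94,62,.2))
c=s["pixels"]
cv2.imwrite("pics/e1.png",cv2.resize(c[180:340,270:430],None,fx=3,fy=3))
E
```

```text
[435.52236817  95.02697722 150.28066773] 0.8931174880677971
tx -0.2 ty 1.0 tz 88.3 roll 0.000  (j6 1.44)
```

View pics/e1.png

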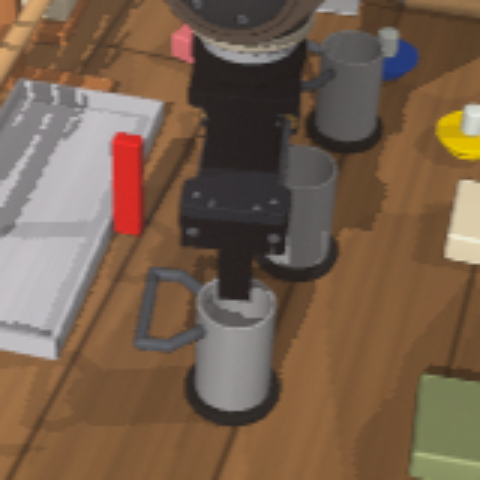

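The fingers straddle jug A, whose rim is at crop (235,297), and the jug stands where I measured it. Descend and grip.

Request:
step_arm(moves=[{"tx":0,"ty":1,"tz":30,"roll":0},{"tx":0,"ty":1,"tz":60,"roll":0},{"tx":0,"ty":1,"tz":87,"roll":0},{"tx":0,"ty":1,"tz":87,"roll":0},{"tx":0,"ty":1,"tz":87,"roll":0}])

```text
t: 24.88
eef_pos: [436.3, 94.3, 64.2]
tcp_rot: [-3.141, 0.002, 0.201]
ft_force: [0.3, -0.2, 0.4]
opening: 0.894
grip_force: 0.0
```

Request:
step_arm(moves=[{"tx":0,"ty":0,"tz":0,"roll":0},{"tx":0,"ty":0,"tz":0,"roll":0},{"tx":0,"ty":0,"tz":0,"roll":0},{"tx":0,"ty":0,"tz":0,"roll":0},{"tx":0,"ty":0,"tz":0,"roll":0},{"tx":0,"ty":0,"tz":0,"roll":0},{"tx":0,"ty":0,"tz":0,"roll":0},{"tx":0,"ty":0,"tz":0,"roll":0}], grip=50)

```text
t: 25.55
eef_pos: [437.0, 93.8, 65.0]
tcp_rot: [3.141, -0.002, 0.2]
ft_force: [-0.3, -1.4, 10.1]
opening: 0.635
grip_force: 30.0
```

```bash
python3 - <<'E'
from h import *
s=env.state();print(s['eef_pos'],s['opening'],s['grip_force'])
go((520,80,225,.2),(644.5,71.2,225,.075))
E
```

```text
[436.97161345  93.76862095  65.04447761] 0.6349133972085858 30.00095710158348
tx 78.7 ty 30.0 tz -160.0 roll -0.000  (j6 1.43)
tx 198.9 ty 63.3 tz -160.0 roll 0.125  (j6 1.43)
```

Request:
step_arm(moves=[{"tx":0,"ty":0,"tz":-20,"roll":0},{"tx":0,"ty":0,"tz":-60,"roll":0},{"tx":0,"ty":0,"tz":-100,"roll":0},{"tx":0,"ty":0,"tz":-140,"roll":0},{"tx":0,"ty":0,"tz":-165,"roll":0},{"tx":40,"ty":12,"tz":-165,"roll":0.03},{"tx":80,"ty":25,"tz":-165,"roll":0.06},{"tx":110,"ty":35,"tz":-165,"roll":0.1},{"tx":140,"ty":45,"tz":-165,"roll":0.125},{"tx":150,"ty":48,"tz":-165,"roll":0.125},{"tx":150,"ty":48,"tz":-165,"roll":0.125}])

```text
t: 26.47
eef_pos: [594.6, 76.0, 228.2]
tcp_rot: [3.142, 0.001, 0.074]
ft_force: [-0.1, 0.8, -3.4]
opening: 0.638
grip_force: 30.0
```

```bash
python3 - <<'E'
from h import *
s=cam("side");s=cam("side");t=cam("top");e=env.state();print(e['eef_pos'],e['opening'],e['tcp_rot'])
go((646,71.2,230,.075))
A=cv2.resize(t["pixels"][110:260,255:445],None,fx=2.1,fy=2.1)
B=cv2.resize(s["pixels"][110:260,200:390],None,fx=2.1,fy=2.1)
cv2.imwrite("pics/e2.png",np.hstack([A,B]))
E
```

```text
[591.83710512  76.63958535 228.87862674] 0.635150463886458 [-3.14155968e+00  1.53649335e-03  7.50617272e-02]
tx 53.6 ty 9.5 tz -1.1 roll 0.000  (j6 1.51)
```

View pics/e2.png

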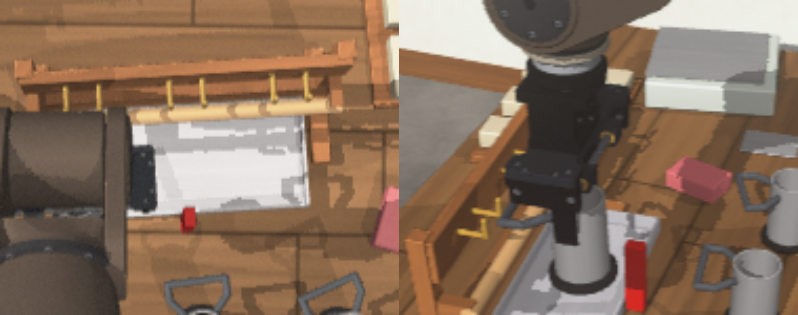

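Jug A is held upright, with its handle pointing at hook 0 and above the prongs. Move in over the hook.

Request:
step_arm(moves=[{"tx":20,"ty":4,"tz":0,"roll":0},{"tx":40,"ty":7,"tz":0,"roll":0},{"tx":53,"ty":9,"tz":0,"roll":0},{"tx":53,"ty":9,"tz":0,"roll":0},{"tx":53,"ty":9,"tz":0,"roll":0}])

```text
t: 27.03
eef_pos: [645.6, 71.7, 229.1]
tcp_rot: [-3.142, 0.001, 0.075]
ft_force: [0.7, -0.1, -2.9]
opening: 0.638
grip_force: 30.0
```

```bash
python3 - <<'E'
from h import *
s=cam("side");s=cam("side");e=env.state();print(e['eef_pos'],e['opening'],e['ft_force'])
go((646,71.2,187,.075))
B=cv2.resize(s["pixels"][160:290,210:340],None,fx=4.5,fy=4.5,interpolation=cv2.INTER_CUBIC)
cv2.imwrite("pics/e3.png",B)
p=e['eef_pos']; X=np.array([np.cos(.075),np.sin(.075)]);Y=np.array([-X[1],X[0]])
ax=p[:2]-1.7*X; b=ax+68*X
for k in(-38,0,38): print(k,(proj(s,[*(b+k*Y),p[2]-65+85])-[210,160])*4.5)
E
```

```text
[645.3361778   71.7755335  229.37737826] 0.6353948257320918 [ 0.57514532  0.09458657 -2.35464106]
tx 0.6 ty 0.6 tz 42.4 roll 0.000  (j6 1.50)
-38 [140.69325756 132.76153343]
0 [110.74803061 173.40763148]
38 [ 79.09304873 216.3744622 ]
```

View pics/e3.png

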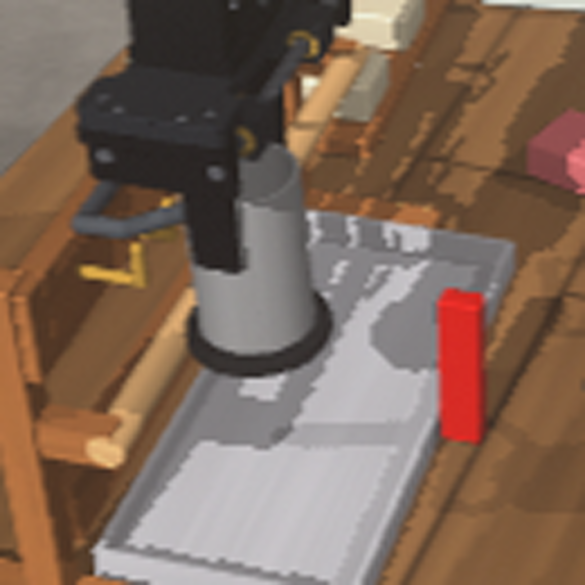

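The bar's near end is at (82,222) in the crop, within about 2 px of my prediction and above the near prong. Lower.

Request:
step_arm(moves=[{"tx":0,"ty":0,"tz":10,"roll":0},{"tx":0,"ty":0,"tz":20,"roll":0},{"tx":0,"ty":0,"tz":30,"roll":0},{"tx":0,"ty":0,"tz":37,"roll":0},{"tx":0,"ty":0,"tz":37,"roll":0},{"tx":0,"ty":0,"tz":37,"roll":0}])

```text
t: 27.63
eef_pos: [646.4, 71.5, 191.6]
tcp_rot: [3.142, 0.001, 0.075]
ft_force: [-0.2, 0.7, -2.9]
opening: 0.637
grip_force: 30.0
```

Request:
step_arm(moves=[{"tx":0,"ty":0,"tz":2,"roll":0},{"tx":0,"ty":0,"tz":4,"roll":0},{"tx":0,"ty":0,"tz":4,"roll":0},{"tx":0,"ty":0,"tz":4,"roll":0}])

```text
t: 27.97
eef_pos: [646.8, 71.5, 188.8]
tcp_rot: [3.141, -0.001, 0.075]
ft_force: [-1.0, 0.4, 0.4]
opening: 0.638
grip_force: 30.0
```

Request:
step_arm(moves=[{"tx":0,"ty":0,"tz":0,"roll":0},{"tx":0,"ty":0,"tz":0,"roll":0},{"tx":0,"ty":0,"tz":0,"roll":0},{"tx":0,"ty":0,"tz":0,"roll":0},{"tx":0,"ty":0,"tz":0,"roll":0},{"tx":0,"ty":0,"tz":0,"roll":0},{"tx":0,"ty":0,"tz":-20,"roll":0},{"tx":0,"ty":0,"tz":-50,"roll":0},{"tx":0,"ty":0,"tz":-80,"roll":0},{"tx":0,"ty":0,"tz":-80,"roll":0}], grip=85)

```text
t: 28.8
eef_pos: [648.3, 71.6, 274.2]
tcp_rot: [3.141, -0.009, 0.075]
ft_force: [0.8, -0.4, 0.3]
opening: 0.891
grip_force: 0.0
```

```bash
cat >> h.py <<'E'
def dark(c,box,fn=None):
    "grey handle/foot pixels in a box as text"
    x0,y0,x1,y1=box; m=handles(c,box)
    for r in range(0,y1-y0): print(y0+r,"".join("#" if v else "." for v in m[r]))
E
python3 - <<'E'
from h import *
s=cam("side");s=cam("side");t=cam("top");e=env.state();print(e['eef_pos'],e['ft_force'])
X=np.array([np.cos(.075),np.sin(.075)]);Y=np.array([-X[1],X[0]])
h=np.array([703.3,75.6])
for k in(-38,0,38): print("bar seat px",k,proj(s,[*(h+k*Y),208.5]).round(1))
print("hanging foot/rim: axis rim", proj(s,[*(h-68*X),223.5]).round(1))
dark(s,(218,185,290,250))
go((430,-80,230,.13),(560,-60,260,.1))
E
```

```text
[646.28683381  71.50034894 267.78886154] [ 0.35393308 -0.27350845  0.33217809]
bar seat px -38 [246.5 204.6]
bar seat px 0 [240.1 213.8]
bar seat px 38 [233.4 223.5]
hanging foot/rim: axis rim [267.8 213.1]
185 ............................##############..............................
186 ............................###########.................................
187 ............................###########.................................
188 ............................###########.................................
189 ............................###########.................................
190 ............................###########.................................
191 ............................###########.................................
192 .............................##########.................................
193 .............................##########.................................
194 .............................##########.................................
195 .............................##########.................................
196 .............................##########...
[... 3509 characters left out ...]
.......................###.....................####............
243 ................................###....................#####............
244 ...............................####....................#####............
245 ...............................###.....................######...........
246 ...............................###.....................#######..........
247 ...............................###....................########..........
248 ...............................###....................########..........
249 ...............................####...................########..........
tx -227.0 ty 134.9 tz 37.8 roll -0.055  (j6 1.50)
tx -95.9 ty 124.7 tz 7.8 roll -0.025  (j6 1.50)
```

```bash
python3 - <<'E'
from h import *
t=cam("top")
for b,x0 in(("B",325),("C",390)):
    print(b); dark(t,(x0,232,x0+55,290))
E
```

```text
B
232 .......................................................
233 .......................................................
234 .......................................................
235 .......................................................
236 .......................................................
237 .......................................................
238 .......................................................
239 .......................................................
240 .......................................................
241 ............................#.#########................
242 .....................##################................
243 ............###########################................
244 ........########################....###................
245 ........################.#..........###................
246 ........#.########..................####...............
247 ........#.##........................#.##...............
248 ........#.##........................#.##...............
249 ..........##........................####...............
250 .........###..
[... 5163 characters left out ...]
...#######...########...................
279 ...................########...####.....................
280 .....................#########.........................
281 ..........................#............................
282 .......................................................
283 .......................................................
284 .......................................................
285 .......................................................
286 .......................................................
287 .......................................................
288 .......................................................
289 .......................................................
```

Request:
step_arm(moves=[{"tx":-227,"ty":135,"tz":20,"roll":-0.055},{"tx":-227,"ty":135,"tz":20,"roll":-0.055},{"tx":-227,"ty":135,"tz":20,"roll":-0.055},{"tx":-227,"ty":135,"tz":20,"roll":-0.055},{"tx":-227,"ty":135,"tz":50,"roll":-0.055},{"tx":-227,"ty":135,"tz":80,"roll":-0.055},{"tx":-227,"ty":135,"tz":110,"roll":-0.055},{"tx":-227,"ty":135,"tz":115,"roll":-0.055},{"tx":-227,"ty":135,"tz":115,"roll":-0.055},{"tx":-227,"ty":135,"tz":115,"roll":-0.055},{"tx":-227,"ty":135,"tz":115,"roll":-0.055}])

```text
t: 29.92
eef_pos: [431.3, -80.0, 153.9]
tcp_rot: [3.141, -0.001, 0.13]
ft_force: [1.4, -0.4, 1.0]
opening: 0.895
grip_force: 0.0
```

```bash
python3 - <<'E'
from h import *
s=cam("side");s=cam("side");s=cam("side");e=env.state();print(e['eef_pos'],e['ft_force'])
go((430,-79.5,62,.13))
X=np.array([np.cos(.13),np.sin(.13)]);Y=np.array([-X[1],X[0]]);b=np.array([430,-79.5])+68*X
for k in(-38,38): print("bar px",proj(s,[*(b+k*Y),85]).round(1))
dark(s,(335,222,395,275))
E
```

```text
[431.30055457 -79.83496142 154.15731632] [ 0.46417443  1.19092463 -0.1969474 ]
tx -1.2 ty -0.5 tz 92.2 roll 0.001  (j6 1.11)
bar px [346.  227.9]
bar px [341.  246.1]
222 ...............................###########.......###########
223 ...............................###########.......###########
224 ...............................############......###########
225 ...............................##.###########....###########
226 ..........#####...............########.########.############
227 ..........###########..........#####.##.####################
228 .........##############.......#########...#################.
229 .........###############....#############....###.#..######..
230 .........###.....########.#........#########.....#.#........
231 .........###........######..................................
232 ........####.........####..#................................
233 ........####..........##..##................................
234 ........###..............####...............................
235 ........###..............####................#.#............
236 .......####........
[... 1811 characters left out ...]
..........####...................####.............
265 ....................#####.................#####.............
266 .....................####.................#####.............
267 .....................######..............#####..............
268 ......................#######..........#######..............
269 .......................######################...............
270 ........................####################................
271 ..........................#################.................
272 ............................#############...................
273 ................................#####.......................
274 ............................................................
```

Request:
step_arm(moves=[{"tx":-1,"ty":0,"tz":30,"roll":0},{"tx":-1,"ty":0,"tz":60,"roll":0},{"tx":-1,"ty":0,"tz":91,"roll":0},{"tx":-1,"ty":0,"tz":91,"roll":0},{"tx":-1,"ty":0,"tz":91,"roll":0}])

```text
t: 30.48
eef_pos: [429.3, -79.9, 62.2]
tcp_rot: [-3.141, 0.002, 0.13]
ft_force: [1.2, -0.5, 0.4]
opening: 0.897
grip_force: 0.0
```

Request:
step_arm(moves=[{"tx":0,"ty":0,"tz":0,"roll":0},{"tx":0,"ty":0,"tz":0,"roll":0},{"tx":0,"ty":0,"tz":0,"roll":0},{"tx":0,"ty":0,"tz":0,"roll":0},{"tx":0,"ty":0,"tz":0,"roll":0},{"tx":0,"ty":0,"tz":0,"roll":0},{"tx":0,"ty":0,"tz":0,"roll":0},{"tx":0,"ty":0,"tz":0,"roll":0}], grip=50)

```text
t: 31.15
eef_pos: [430.0, -80.5, 63.2]
tcp_rot: [3.14, -0.002, 0.13]
ft_force: [-0.8, -2.3, 10.8]
opening: 0.637
grip_force: 30.0
```

```bash
python3 - <<'E'
from h import *
s=env.state();p=s['eef_pos'];print(p,s['opening'],s['grip_force'])
X=np.array([np.cos(.075),np.sin(.075)])
ax=np.array([712.2,-48.6])+9*X-68*X; off=p[0]-430; tgt=ax+off*X
print("target",tgt,"seat z",p[2]+123.5)
go((*(tgt-52*X),p[2]+164,.075),(*tgt,p[2]+164,.075))
E
```

```text
[429.96876031 -80.52342509  63.1845891 ] 0.6366813462571035 30.001545399427414
target [653.33470786 -53.02319351] seat z 186.6845891033754
tx 173.1 ty -1.2 tz -164.0 roll 0.055  (j6 1.10)
tx 225.0 ty 1.6 tz -164.0 roll 0.055  (j6 1.10)
```

Request:
step_arm(moves=[{"tx":0,"ty":0,"tz":-20,"roll":0},{"tx":0,"ty":0,"tz":-60,"roll":0},{"tx":0,"ty":0,"tz":-100,"roll":0},{"tx":0,"ty":0,"tz":-140,"roll":0},{"tx":0,"ty":0,"tz":-165,"roll":0},{"tx":40,"ty":0,"tz":-165,"roll":0.02},{"tx":80,"ty":0,"tz":-165,"roll":0.04},{"tx":120,"ty":0,"tz":-165,"roll":0.055},{"tx":155,"ty":0,"tz":-165,"roll":0.055},{"tx":173,"ty":-1,"tz":-165,"roll":0.055},{"tx":173,"ty":-1,"tz":-165,"roll":0.055},{"tx":173,"ty":-1,"tz":-165,"roll":0.055}])

```text
t: 32.15
eef_pos: [600.6, -56.5, 226.3]
tcp_rot: [-3.141, 0.002, 0.075]
ft_force: [-0.8, 0.3, -4.0]
opening: 0.638
grip_force: 30.0
```

```bash
python3 - <<'E'
from h import *
s=cam("side");s=cam("side");s=cam("side");e=env.state();p=e['eef_pos'];print(p,e['ft_force'],e['opening'])
go((653.3,-53,227,.075))
X=np.array([np.cos(.075),np.sin(.075)]);Y=np.array([-X[1],X[0]]);b=p[:2]+68*X
for k in(-38,38): print("bar px",proj(s,[*(b+k*Y),p[2]-63.2+85]).round(1))
dark(s,(260,150,330,190))
E
```

```text
[599.72818403 -56.87878602 227.27995178] [ 0.02373203 -0.39628772 -2.76661387] 0.6398157742149775
tx 53.7 ty 0.1 tz 0.3 roll -0.000  (j6 1.29)
bar px [281.2 166. ]
bar px [270.6 181.9]
150 ........................#####################################.........
151 ......................###################################.............
152 ...................######################################.............
153 ..................######################################..............
154 .................######################################...............
155 .................######################################...............
156 ................######################################................
157 ................#####################################.................
158 ................#####################################.................
159 ................#####################################.................
160 ................#####################################.................
161 ................#####################################.........####.#..
162 ...........
[... 1384 characters left out ...]
#.....#####..............
181 ...........####.........######################.......###..............
182 ..........########...#########################.......###..............
183 ..........####################################.......###..............
184 .........####################....#############.......###..............
185 ...........#############.#.......#############.......###..............
186 ..................###............############........###..............
187 ..................................###########........###..............
188 ..................................###########.........##..............
189 ..................................###########.........##..............
```

Request:
step_arm(moves=[{"tx":20,"ty":0,"tz":0,"roll":0},{"tx":40,"ty":0,"tz":0,"roll":0},{"tx":53,"ty":0,"tz":0,"roll":0},{"tx":53,"ty":0,"tz":0,"roll":0},{"tx":53,"ty":0,"tz":10,"roll":0},{"tx":53,"ty":0,"tz":20,"roll":0},{"tx":53,"ty":0,"tz":30,"roll":0},{"tx":53,"ty":0,"tz":36,"roll":0},{"tx":53,"ty":0,"tz":36,"roll":0},{"tx":53,"ty":0,"tz":36,"roll":0}])

```text
t: 33.13
eef_pos: [653.3, -52.9, 190.9]
tcp_rot: [-3.141, 0.001, 0.075]
ft_force: [-0.0, 0.1, -2.8]
opening: 0.64
grip_force: 30.0
```

Request:
step_arm(moves=[{"tx":0,"ty":0,"tz":2,"roll":0},{"tx":0,"ty":0,"tz":5,"roll":0},{"tx":0,"ty":0,"tz":5,"roll":0},{"tx":0,"ty":0,"tz":5,"roll":0}])

```text
t: 33.47
eef_pos: [653.7, -52.9, 186.7]
tcp_rot: [3.141, -0.001, 0.075]
ft_force: [-2.4, -0.6, 1.4]
opening: 0.638
grip_force: 30.0
```

Contact is at the expected seat height. Release and lift.

Request:
step_arm(moves=[{"tx":0,"ty":0,"tz":0,"roll":0},{"tx":0,"ty":0,"tz":0,"roll":0},{"tx":0,"ty":0,"tz":0,"roll":0},{"tx":0,"ty":0,"tz":0,"roll":0},{"tx":0,"ty":0,"tz":0,"roll":0},{"tx":0,"ty":0,"tz":0,"roll":0},{"tx":0,"ty":0,"tz":-20,"roll":0},{"tx":0,"ty":0,"tz":-50,"roll":0},{"tx":0,"ty":0,"tz":-80,"roll":0},{"tx":0,"ty":0,"tz":-80,"roll":0}], grip=85)

```text
t: 34.3
eef_pos: [655.2, -53.1, 272.2]
tcp_rot: [3.139, -0.008, 0.075]
ft_force: [0.4, 0.2, 0.3]
opening: 0.898
grip_force: 0.0
```

```bash
python3 - <<'E'
from h import *
s=cam("side");s=cam("side");t=cam("top");e=env.state();print(e['eef_pos'],e['ft_force'])
X=np.array([np.cos(.075),np.sin(.075)]);Y=np.array([-X[1],X[0]])
h=np.array([712.2,-48.6])
for k in(-38,38): print("bar seat px",k,proj(s,[*(h+k*Y),208.5]).round(1))
dark(s,(250,170,310,205))
dark(t,(390,238,440,285))
go((430.3,-270.5,155,.43))
E
```

```text
[653.30287398 -52.77876468 265.82667351] [-0.32494341 -0.06237427 -0.5940225 ]
bar seat px -38 [265.3 177.5]
bar seat px 38 [254.3 193.5]
170 ...................##########...............................
171 ....................#########...............................
172 ....................#########...............................
173 ....................#########...............................
174 .....................########...............................
175 ....................#########...............................
176 .....................########...............................
177 ..................#......#####..............................
178 .............##...####......................................
179 ............###...#######...................................
180 ............###...########..................................
181 ...........####.....#######.................................
182 ...........####........#####................................
183 ..........####..........####................................
184 ..........###...........####...#................
[... 3248 characters left out ...]
........###.......###############...........
274 ..............####......##############............
275 ...............###.......#############............
276 ................###......############.............
277 ................#####......##########.............
278 ..................######....########..............
279 ...................########....###................
280 .....................#########....................
281 ..........................#.......................
282 ..................................................
283 ..................................................
284 ..................................................
tx -238.7 ty 200.4 tz 110.8 roll -0.355  (j6 1.31)
```

Request:
step_arm(moves=[{"tx":-239,"ty":200,"tz":10,"roll":-0.355},{"tx":-239,"ty":200,"tz":10,"roll":-0.355},{"tx":-239,"ty":200,"tz":10,"roll":-0.355},{"tx":-239,"ty":200,"tz":10,"roll":-0.355},{"tx":-239,"ty":200,"tz":30,"roll":-0.355},{"tx":-239,"ty":200,"tz":60,"roll":-0.355},{"tx":-239,"ty":200,"tz":90,"roll":-0.355},{"tx":-239,"ty":200,"tz":110,"roll":-0.355},{"tx":-239,"ty":200,"tz":110,"roll":-0.355},{"tx":-239,"ty":200,"tz":110,"roll":-0.355},{"tx":-239,"ty":200,"tz":110,"roll":-0.355},{"tx":-239,"ty":200,"tz":110,"roll":-0.355}])

```text
t: 35.45
eef_pos: [430.9, -270.0, 156.6]
tcp_rot: [3.141, -0.0, 0.43]
ft_force: [-0.7, -0.5, 0.6]
opening: 0.898
grip_force: 0.0
```

```bash
python3 - <<'E'
from h import *
s=cam("side");s=cam("side");s=cam("side");e=env.state();print(e['eef_pos'],e['ft_force'])
go((430.3,-270.5,62,.43))
X=np.array([np.cos(.43),np.sin(.43)]);Y=np.array([-X[1],X[0]]);b=np.array([430.3,-270.5])+68*X
for k in(-38,38): print("bar px",proj(s,[*(b+k*Y),85]).round(1))
dark(s,(352,180,410,232))
E
```

```text
[ 431.08060311 -269.7518592   157.13982664] [ 0.09916403 -0.55910289  0.19658296]
tx -1.0 ty 0.4 tz 95.1 roll 0.001  (j6 0.45)
bar px [361.1 194. ]
bar px [365.4 209.2]
180 .....................................#########.....##.....
181 .....................................#########............
182 ..............#......................#########............
183 ......................#.............#########.............
184 ....................................#########.............
185 .....................................########.............
186 .....................................########.............
187 .....................................########.............
188 ..........................................................
189 ..........................................................
190 ..........................................................
191 ..........................................................
192 .........##########.......................................
193 ........#############...............................#.....
194 ........################...#.................
[... 1644 characters left out ...]
.......
221 .....................###..................###.............
222 .....................####................####.............
223 .....................####................####.............
224 ......................####...............####.............
225 ......................######............#####.............
226 .......................#######........######..............
227 ........................###################...............
228 .........................#################................
229 ............................#############.................
230 ..............................#######.....................
231 ..........................................................
```

Jug C's bar is where predicted. Descend and grip.

Request:
step_arm(moves=[{"tx":-1,"ty":0,"tz":30,"roll":0},{"tx":-1,"ty":0,"tz":60,"roll":0},{"tx":-1,"ty":0,"tz":94,"roll":0},{"tx":-1,"ty":0,"tz":94,"roll":0},{"tx":-1,"ty":0,"tz":94,"roll":0}])

```text
t: 36.02
eef_pos: [429.4, -270.0, 62.1]
tcp_rot: [-3.14, 0.001, 0.431]
ft_force: [0.3, -0.0, 0.1]
opening: 0.893
grip_force: 0.0
```

Request:
step_arm(moves=[{"tx":0,"ty":0,"tz":0,"roll":0},{"tx":0,"ty":0,"tz":0,"roll":0},{"tx":0,"ty":0,"tz":0,"roll":0},{"tx":0,"ty":0,"tz":0,"roll":0},{"tx":0,"ty":0,"tz":0,"roll":0},{"tx":0,"ty":0,"tz":0,"roll":0},{"tx":0,"ty":0,"tz":0,"roll":0},{"tx":0,"ty":0,"tz":0,"roll":0}], grip=50)

```text
t: 36.68
eef_pos: [429.9, -271.2, 63.4]
tcp_rot: [3.139, -0.001, 0.43]
ft_force: [1.1, -1.5, 8.4]
opening: 0.637
grip_force: 30.0
```

```bash
python3 - <<'E'
from h import *
s=env.state();p=s['eef_pos'];print(p,s['opening'],s['grip_force'],s['tcp_rot'])
X=np.array([np.cos(.075),np.sin(.075)]); Xj=np.array([np.cos(.43),np.sin(.43)])
off=(p[:2]-[430.3,-270.5])@Xj; tgt=np.array([721.7,-176.])+(9-68+off)*X
print("target",tgt,"off",off,"seat z",p[2]+123.5)
go((*(tgt-55*X),p[2]+164,.075),(*tgt,p[2]+164,.075))
E
```

```text
[ 429.90658579 -271.2082223    63.40223556] 0.6371649809214447 30.005327705293894 [ 3.13915165e+00 -1.13533050e-03  4.29635192e-01]
target [ 662.21485774 -180.46976963] off -0.6528372373513538 seat z 186.90223556409944
tx 197.4 ty -4.8 tz -164.0 roll 0.355  (j6 0.45)
tx 249.0 ty 14.3 tz -164.0 roll 0.355  (j6 0.45)
```

Request:
step_arm(moves=[{"tx":0,"ty":0,"tz":-20,"roll":0},{"tx":0,"ty":0,"tz":-60,"roll":0},{"tx":0,"ty":0,"tz":-100,"roll":0},{"tx":0,"ty":0,"tz":-140,"roll":0},{"tx":0,"ty":0,"tz":-165,"roll":0},{"tx":40,"ty":0,"tz":-165,"roll":0.08},{"tx":80,"ty":0,"tz":-165,"roll":0.16},{"tx":120,"ty":-2,"tz":-165,"roll":0.25},{"tx":155,"ty":-4,"tz":-165,"roll":0.33},{"tx":185,"ty":-5,"tz":-165,"roll":0.355},{"tx":197,"ty":-5,"tz":-165,"roll":0.355},{"tx":197,"ty":-5,"tz":-165,"roll":0.355}])

```text
t: 37.68
eef_pos: [607.7, -182.5, 226.6]
tcp_rot: [-3.141, 0.0, 0.078]
ft_force: [-1.3, -0.6, -2.7]
opening: 0.636
grip_force: 30.0
```

```bash
python3 - <<'E'
from h import *
s=cam("side");s=cam("side");s=cam("side");e=env.state();p=e['eef_pos'];print(p,e['ft_force'],e['opening'],e['tcp_rot'])
go((662.2,-180.5,227,.075))
X=np.array([np.cos(.075),np.sin(.075)]);Y=np.array([-X[1],X[0]]);b=p[:2]+68.6*X
for k in(-38,38): print("bar px",proj(s,[*(b+k*Y),p[2]-63.4+85]).round(1))
dark(s,(270,130,340,162))
E
```

```text
[ 605.16203864 -184.31978047  227.05283829] [ 0.29856568  0.28247151 -1.86159263] 0.6383273361574395 [-3.14142019e+00  1.06737753e-03  7.50551250e-02]
tx 57.2 ty 0.5 tz 0.1 roll 0.000  (j6 1.10)
bar px [297.9 142.9]
bar px [289.  156.4]
130 ..........................###################################.........
131 .........................###################################..........
132 .........................###################################..........
133 .........................###################################..........
134 ..........................##################################..........
135 ..........................##################################..........
136 .........................##################################...........
137 .........................##################################...........
138 .........................##############################..##...........
139 ..........................#############################..##...........
140 ..........................#############################..##...........
141 ...........................#######
[... 836 characters left out ...]
###############..........
153 .....................####...............############.#######..........
154 ....................####.............##.##############..####..........
155 ...................#####..........#####.###########.......##..........
156 ...................#####.....######################........#..........
157 ...................################################........#..........
158 ..................##################....###########........#..........
159 ....................##############....#.###########........#..........
160 ..........................##..........#.###########........#..........
161 ........................................###########........#..........
```

Request:
step_arm(moves=[{"tx":20,"ty":0,"tz":0,"roll":0},{"tx":40,"ty":0,"tz":0,"roll":0},{"tx":57,"ty":0,"tz":0,"roll":0},{"tx":57,"ty":0,"tz":0,"roll":0},{"tx":57,"ty":0,"tz":10,"roll":0},{"tx":57,"ty":0,"tz":20,"roll":0},{"tx":57,"ty":0,"tz":30,"roll":0},{"tx":57,"ty":0,"tz":36,"roll":0},{"tx":57,"ty":0,"tz":36,"roll":0},{"tx":57,"ty":0,"tz":36,"roll":0}])

```text
t: 38.67
eef_pos: [662.7, -179.8, 190.8]
tcp_rot: [-3.141, 0.001, 0.075]
ft_force: [0.7, 0.2, -2.3]
opening: 0.636
grip_force: 30.0
```

Request:
step_arm(moves=[{"tx":0,"ty":0,"tz":2,"roll":0},{"tx":0,"ty":0,"tz":5,"roll":0},{"tx":0,"ty":0,"tz":5,"roll":0},{"tx":0,"ty":0,"tz":5,"roll":0}])

```text
t: 39.0
eef_pos: [663.4, -179.8, 186.8]
tcp_rot: [3.141, -0.001, 0.075]
ft_force: [-0.6, 0.2, 1.4]
opening: 0.638
grip_force: 30.0
```

Request:
step_arm(moves=[{"tx":0,"ty":0,"tz":0,"roll":0},{"tx":0,"ty":0,"tz":0,"roll":0},{"tx":0,"ty":0,"tz":0,"roll":0},{"tx":0,"ty":0,"tz":0,"roll":0},{"tx":0,"ty":0,"tz":0,"roll":0},{"tx":0,"ty":0,"tz":0,"roll":0},{"tx":0,"ty":0,"tz":-20,"roll":0},{"tx":0,"ty":0,"tz":-50,"roll":0},{"tx":0,"ty":0,"tz":-90,"roll":0},{"tx":0,"ty":0,"tz":-130,"roll":0},{"tx":0,"ty":0,"tz":-130,"roll":0}], grip=85)

```text
t: 39.92
eef_pos: [664.8, -180.2, 324.9]
tcp_rot: [3.136, -0.011, 0.075]
ft_force: [1.1, -0.6, 0.8]
opening: 0.891
grip_force: 0.0
```

Request:
step_arm(moves=[{"tx":-40,"ty":40,"tz":0,"roll":0},{"tx":-80,"ty":80,"tz":0,"roll":0},{"tx":-120,"ty":120,"tz":0,"roll":0},{"tx":-140,"ty":150,"tz":0,"roll":0},{"tx":-150,"ty":180,"tz":0,"roll":0},{"tx":-150,"ty":200,"tz":0,"roll":0},{"tx":-150,"ty":200,"tz":0,"roll":0},{"tx":-150,"ty":200,"tz":0,"roll":0},{"tx":-150,"ty":200,"tz":0,"roll":0}])

```text
t: 40.67
eef_pos: [528.4, -390.1, 315.9]
tcp_rot: [-3.141, 0.0, 0.074]
ft_force: [-0.4, -0.1, -0.3]
opening: 0.899
grip_force: 0.0
```

```bash
python3 - <<'E'
from h import *
s=cam("side");s=cam("side");t=cam("top");e=env.state();print(e['t'],e['eef_pos'],e['ft_force'])
print([onz(s,a,22).round(1) for a in caps(s)],[onz(t,a,22).round(1) for a in caps(t)])
print(blobs(t,*RED)[0])
A=cv2.resize(t["pixels"][110:310,160:460],(450,300)); B=s["pixels"][100:400,190:530]
cv2.imwrite("pics/f.png",np.hstack([A,B]))
E
```

```text
40.8167 [ 529.10584397 -388.94558505  316.33633275] [0.05841572 0.03192537 0.50466992]
[array([558.2, 320.5,  22. ]), array([475.7, 348. ,  22. ]), array([394.6, 375.8,  22. ])] [array([394.8, 373.3,  22. ]), array([476.1, 346. ,  22. ]), array([558.6, 317.8,  22. ])]
[(array([343.8, 214.2]), [341, 209, 7, 11, 43])]
```

View pics/f.png

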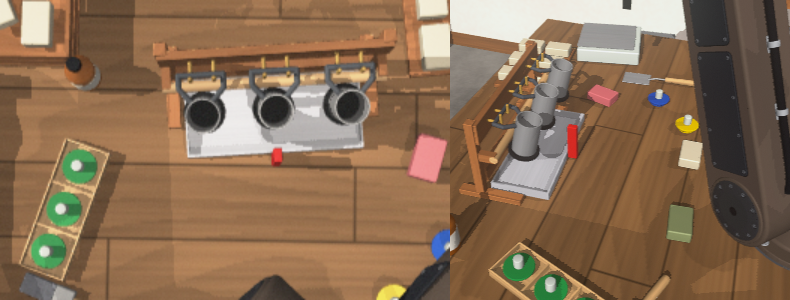

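All three jugs hang on their hooks, and all three caps lie knob-up in separate pockets. The tray is out and the bystanders haven't moved. One numeric check of the tray, then hand in.

```bash
python3 - <<'E'
from h import *
t=cam("top"); p=onz(t,(343.9,213.3),107); b=733.3-.07586*p[1]; d=(b-p[0])*np.cos(.0757)-88; print("tray ~",d)
if d>60: print(env.job_done())
E
```

```text
tray ~ 71.33297086684297
the job is handed in; nothing more can be done
None
```

I handed the job in at about 41 s. The tray is out to its stop (measured about 71 mm), all three caps lie knob up in separate pockets, and all three jugs hang uncapped, one to a hook; the judge returned no verdict.

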